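# Rehang the lift-off door of the chess display cabinet

### The job

The little display cabinet's door is parked in the game-board rack. Take it out, hang it back on the cabinet by lowering both its knuckles fully onto the two lift-off hinge pins together, gently, feeling for the pins and never forcing or dropping it, then swing it shut gently against its bumpers. Leave the other things on the counter where they are.

Things in the scene. Friction and masses are not known exactly. Their poses are not given: they have to be found in the camera images.
- cabinet: Open-fronted wood display cabinet fixed to the counter, 110 (x) x 150 (y) x 214 mm high, holds chess pieces. Origin: centre of underside, z up; its front, x = -55 mm, faces the robot to 13 degrees; +y is the hinge side. Hung and shut, the door's origin is nominally at (-68, 0, 12) mm here, axes parallel to the cabinet's; opened by angle a the door's yaw is the cabinet's minus a.
- pin_low (a point): NOMINAL centre of the lower hinge pin's shoulder, (-68, 88, 42) mm in the cabinet's frame. The steel strip with both pins is clamped through slotted screw holes: the two pins, always on one vertical axis, really stand up to 4 mm off this in cabinet x and up to 4 mm in y, new each time and not measured. The strip does not give when pushed.
- pin_high (a point): NOMINAL centre of the upper pin's shoulder, (-68, 88, 152) mm, same hidden offset as the lower. Each pin: 8 mm diameter, flat tip 18 mm above its shoulder, hardly chamfered. Shoulder: 14 mm collar resting on an arm 10 mm high (2 to 12 mm under the shoulder) that spans cabinet x = -75 to -40, y = 81 to 95 mm and joins the strip on the cabinet's side.
- bumper (a point): Face of the lower of two rubber bumpers on the cabinet's front, (-61, -69, 30) mm in its frame; the other is at z = 185. The shut door's back rests on them; elsewhere it stands about 6 mm off the front. The hung door keeps no spring or catch; it swings on its pins with light friction and stays where it is left.
- rack: Wooden game-board rack fixed to the counter, x = -170 to 0, y = -62 to 42 mm, up to 62 mm high; origin under the middle of its far end. The door stands in the slot along x at y = 0, 19 mm wide, floor at z = 10, rails up to z = 46 mm. The other slot holds two thin boards, fixed, up to z = 84 mm at y = -50 to -35; the next rail, to z = 62, is at y = -33 to -23.
- door: Lift-off door: wooden frame, clear pane; panel 14 thick (x -7 to 7), 150 wide (y -75 to 75), 190 mm high (z 0 to 190); 0.25 to 0.42 kg, mass centre about (0, 4, 95). Origin under the panel's middle. -x is the outer face with a wooden knob (18 mm, 22 mm proud, y = -63, z = 95); +y the hinge edge. It stands upright in the rack, its +y along the rack's +x (away from the robot).
- door_top (a point): Middle of the door's top edge, (0, 0, 190) mm in the door's frame: the panel here is 14 mm thick (the top rail, solid wood, reaches down 24 mm) and is free from above, both in the rack and when hung (then 202 mm above the counter).
- knuckle_low (a point): Centre of the bore at the underside of the lower knuckle, (0, 88, 30) mm in the door's frame. Knuckles: steel tubes, 17 mm outside, 10 mm bore, 20 mm high, flat rims, joined to the hinge edge. Fully down it rests on the lower shoulder, 42 mm above the counter. It cannot pass the upper pin's arm from above: come in from the front 20 to 50 mm above its seat, then lower.
- knuckle_high (a point): Centre of the bore at the underside of the upper knuckle, (0, 88, 140) mm in the door's frame. Fully down it rests on the upper shoulder, 152 mm above the counter. Hung, the play in the bores lets the door droop by up to about 1.5 degrees.
- door_free_edge (a point): Middle of the door's free edge, (0, -75, 95) mm in the door's frame. Shut: nominally at (-68, -75, 107) mm in the cabinet's frame.
- chess_box: Bystander: black plastic chess box with sliding lid, 100 (x) x 163 (y) x 46 mm, origin under its centre.
- marble_tray: Bystander: glass tray with marbles, 110 (x) x 160 (y) x 28 mm, origin under its centre.
- rook: Bystander: wooden chess rook, 34 mm diameter, 54 mm high, origin under its centre.
- dice_tower: Bystander: blue silicone dice tower, 72 x 72 x 150 mm with a 50 mm tray in front (-x), origin under the tower's centre.
Mind the look-alikes: they are no part of the job. Of the things that look like the door, the smaller one is meant.

How it is judged:
By the outcome, as a careful person would: the job done as asked, in the order asked, and still so for the second after the job is handed in, with the robot touching nothing.
It also fails if it takes over 72 s, if anything falls off the work surface, if the arm or the gripper's body presses on something with over 40 N, if the wrist force passes 120 N, or if a joint passes its speed limit or range.

### The arm

A 6-joint arm with a two-finger parallel gripper is mounted at the origin on the work surface. World frame = base frame: x ahead of the robot, y to its left, z up, the work surface at z = 0. Lengths are in mm, angles in rad, forces in N, time in s.
With the tool pointing down it reaches from about 350 to 875 mm from the base axis. Payload 4.2 kg.
Tool frame: the origin (TCP) lies midway between the tips of the shut fingers; the grasp point (between the pads) lies 19 mm behind it (arm.grasp_offset is the distance from the TCP to the grasp point, in mm); z points along the fingers, y is the direction in which the jaws open and shut (so a half turn about z gives the same grasp; the last joint's range is limited). The gripper opens to 85 mm and grips with 20 to 120 N. Pads are 22 mm wide; open, the fingers measure 114 mm over their backs; the gripper's body (76 mm by 85 mm) begins 54 mm behind the grasp point. The pads swing forward as they close: fully open they stand 13 mm farther back than shut.
Start: joints at [-0.843, 0.385, 0.008, 0, -1.194, -0.259], TCP at [282.396, -557.541, 231.312] pointing down, gripper open.
Joint ranges: [-3.14, 3.14], [-1.21, 2.06], [-1.07, 1.41], [-3.16, 2.05], [-2.99, -0.16], [-3.1, 3.1]. Speed limits (rad/s): [2.79, 2.79, 3.14, 3.14, 3.14, 3.14].

### API

Orientations are given as a unit quaternion [x, y, z, w].
In Python, from bench import arm gives the robot as it stands.
- The arm moves only by the tool move_arm, never from a script. Its argument "moves" is a list of rows, each an object with "gripper": the gripper's target within -1 to 1 (fully open at 1, half-way at 0, shut at -1); "xyz": the shift along the tool's x, y, z in cm, a list of three; "angular": the turn, a rotation vector about the tool's x, y, z in rad, a list of three. In form: [{"gripper": gripper, "xyz": [dx, dy, dz], "angular": [wx, wy, wz]}, ...]. A call has 1 to 10 rows; each row is the pose to reach, as a shift and turn from the pose commanded when the call began, along the tool's axes at that moment; what a row does not reach only later rows make up. A row lasts 1/8 s, in which the tool goes at most 62.5 mm and 10.7 degrees, less where a joint would pass 70% of its speed; a pose out of reach is approached as far as the arm can. A call with a gripper value outside its range is refused whole. The fingers move at their own pace and stop on an object; the grip force is fixed at half the most. Time passes only in rows, so rows that repeat a pose let the fingers close. It gives the time, the measured TCP pose, the force and the opening at its end, in the units of the state.
- arm.read_state(): the state, without advancing time (a new reading comes with each control period).
- arm.get_image(name): name is "scene" or "top"; returns (picture, depth): 420x560x3 uint8, blue, green, red; 420x560 float32, mm along the optical axis (not along the pixel's ray), 0 where there is no reading.
- arm.get_calibration(name): a dict with "camera_matrix" (3x3 intrinsics, pixels), "R" (3x3) and "t" (3): a world point X has camera coordinates R X + t. Camera axes: x right, y down, z forward; pixel columns grow to the right and rows downward; lengths in mm; the calibration is good to about 2 mm. A picture is of the moment at which its call begins. get_calibration takes no time and is no camera call.
- arm.job_done(): hands the job in, once; it reports no verdict.
The state is a dict: "clock": time; "joints": joint angles; "joint_vel": joint speeds; "joint_efforts": joint torques, N m; "position": TCP position; "ee_rot": TCP orientation; "contact_force": force on the tool from outside, world axes, zero at the start; "wrist_torque": the same for the moment, N m; "gripper_width": finger opening in mm.
Only numpy, scipy, OpenCV 4.12 (cv2) and the standard library are available. Lean on these libraries where they do the work, as an engineer would, in place of code of your own. Each camera call takes 0.05 s, during which the arm holds its last target. There are 200 camera calls.

## Working session

There is one attempt and no reset: what is moved stays moved. The work goes in short steps, Python scripts to look and compute and a tool call to move; the robot and the scene stay as the last step left them, time stands still between calls to the robot, and variables do not carry over. Pictures are saved under pics/ and viewed, about 8 in all and at most 12, crops included, and the job is handed in when it is done.

Besides the shell and the picture viewer there is one more tool, called by a JSON object that holds its "name" and its "arguments", one argument or row to a line. move_arm: Moves the arm, as the interface text tells. Its arguments: {"type":"object","properties":{"moves":{"type":"array","items":{"type":"object","properties":{"gripper":{"type":"number"},"xyz":{"type":"array","items":{"type":"number"}},"angular":{"type":"array","items":{"type":"number"}}}}}},"required":["moves"]}

```bash
mkdir -p pics; ls
python3 - <<'E'
from bench import arm
import cv2,numpy as np
s=arm.read_state();print(s)
for n in("scene","top"):
    p,d=arm.get_image(n);cv2.imwrite(f"pics/{n}0.png",p);np.save(f"pics/{n}0.npy",d)
    c=arm.get_calibration(n);print(n,c, "cam pos",-np.array(c["R"]).T@np.array(c["t"]))
E
```

```text
pics
{'clock': 0.0, 'joints': array([-8.43397535e-01,  3.85547769e-01,  6.64874036e-03, -4.99329457e-04,
       -1.19395560e+00, -2.58626892e-01]), 'joint_vel': array([ 0.00145394,  0.00120279,  0.00043685, -0.00118248,  0.00168533,
       -0.00028106]), 'joint_efforts': array([ 7.57969747e-05, -3.92287123e+01,  1.88408875e+01,  4.18623269e+00,
       -4.57363960e-03, -4.93199508e-06]), 'position': array([ 282.15234462, -557.05673596,  230.23577763]), 'ee_rot': array([-2.32156046e-01,  9.72677982e-01,  1.01641636e-03, -2.82662071e-04]), 'contact_force': array([ 0.04654126,  0.13921731, -0.46217563]), 'wrist_torque': array([0.01477285, 0.03999965, 0.02116399]), 'gripper_width': 85.54494689101351}
scene {'camera_matrix': array([[484.00451684,   0.        , 273.81542959],
       [  0.        , 484.00451684, 200.41535667],
       [  0.        ,   0.        ,   1.        ]]), 'R': array([[-0.74205914,  0.67021343, -0.01273543],
       [ 0.38353703,  0.40891665, -0.8280619 ],
       [-0.54977048, -0.61935541, -0.56049201]]), 't': array([ 366.52299136,  -61.04034612, 1768.07330294])} cam pos [1267.42748305  874.37754551  945.11359886]
top {'camera_matrix': array([[467.00888129,   0.        , 275.59202118],
       [  0.        , 467.00888129, 211.37190386],
       [  0.        ,   0.        ,   1.        ]]), 'R': array([[-1.28437021e-02, -9.99917479e-01, -2.71968350e-04],
       [-9.80677061e-01,  1.26496627e-02, -1.95224202e-01],
       [ 1.95211532e-01, -2.24068837e-03, -9.80758603e-01]]), 't': array([-3.41945299e-01,  5.08938496e+02,  1.40573048e+03])} cam pos [ 224.68511671   -3.63001346 1478.03927672]
```

View pics/scene0.png

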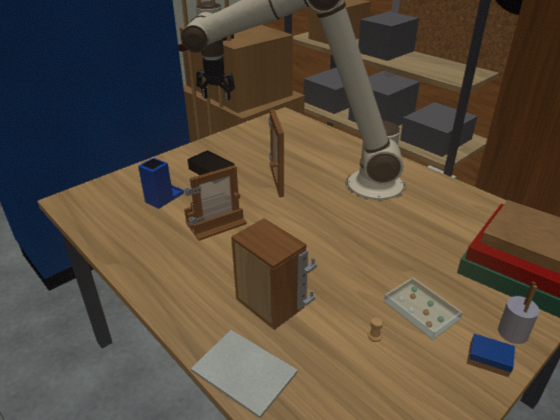

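View pics/top0.png

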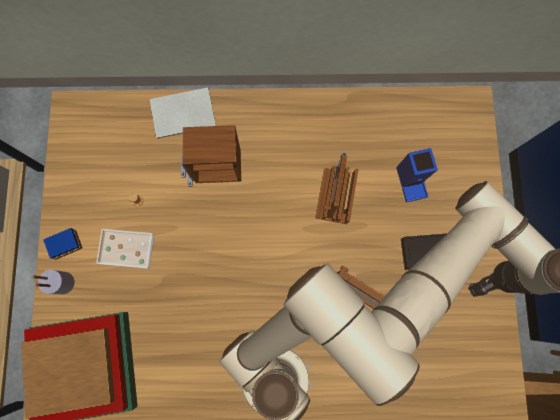

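Scene view: the rack with the door is at about (215,200) and the cabinet at (270,270), with its pins near (308,265) and (308,298). The taller look-alike stands free at (277,150). Top view: rack at (337,195), cabinet at (210,155). Next, enlarged crops.

Run:
```python
import cv2,numpy as np
t=cv2.imread("pics/top0.png");s=cv2.imread("pics/scene0.png")
# (x0,y0) each 66x... 
def c(im,x,y,w,h,k):return cv2.resize(im[y:y+h,x:x+w],None,fx=k,fy=k,interpolation=cv2.INTER_CUBIC)
a=np.hstack([c(t,170,115,80,80,5),c(t,305,145,80,80,5)])
cv2.imwrite("pics/topcrop.png",a)
b=np.hstack([c(s,175,160,80,80,5),c(s,240,225,80,80,5)])
cv2.imwrite("pics/scenecrop.png",b)
```

```text
(no output)
```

View pics/topcrop.png

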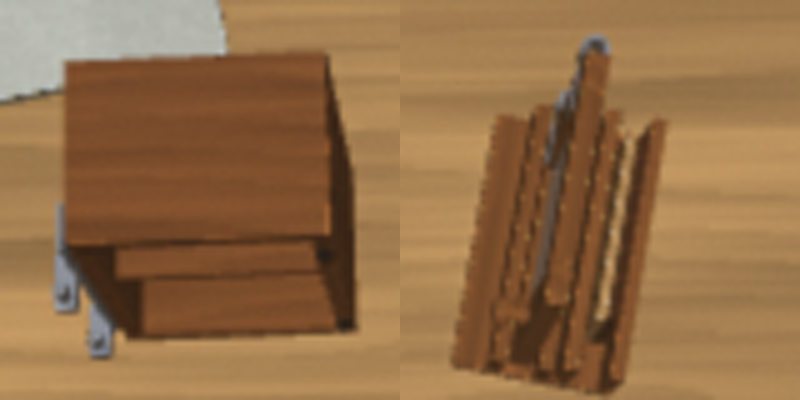

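View pics/scenecrop.png

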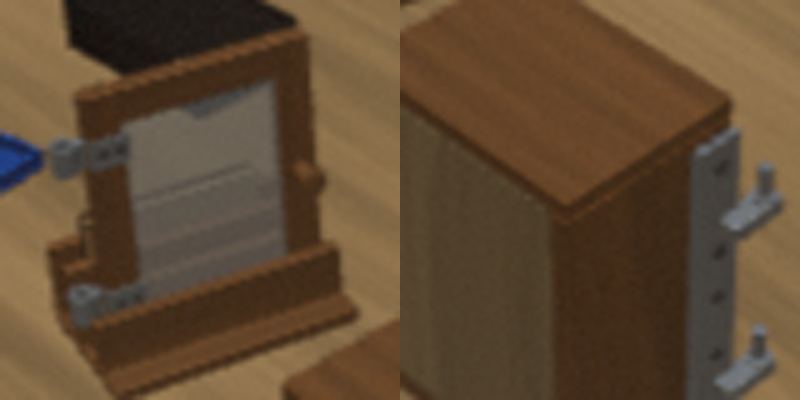

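```bash
cat > h.py <<'E'
import numpy as np,cv2
from bench import arm
C={n:arm.get_calibration(n) for n in("scene","top")}
def ray(n,u,v):
    c=C[n];R=np.array(c["R"]);o=-R.T@np.array(c["t"])
    return o,R.T@np.linalg.inv(c["camera_matrix"])@[u,v,1]
def onz(n,u,v,z):
    o,d=ray(n,u,v);return o+d*(z-o[2])/d[2]
def proj(n,X):
    c=C[n];p=np.array(c["camera_matrix"])@(np.array(c["R"])@X+c["t"]);return p[:2]/p[2]
def cloud(n,D):
    h,w=D.shape;v,u=np.mgrid[:h,:w];c=C[n]
    p=np.linalg.inv(c["camera_matrix"])@np.vstack([u.ravel(),v.ravel(),np.ones(h*w)])*D.ravel()
    return (np.array(c["R"]).T@(p-np.array(c["t"])[:,None])).T.reshape(h,w,3)
E
python3 - <<'E'
from h import *
np.set_printoptions(precision=1,suppress=True)
cab=[(183,127.4),(235.4,126),(236,162),(183.4,163.8)]
P=np.array([onz("top",*p,214) for p in cab]);print(P,np.linalg.norm(P-np.roll(P,-1,0),axis=1),P.mean(0))
D=np.array([onz("top",*p,200) for p in [(344.2,155.6),(337,205.6)]]);print("door",D,np.linalg.norm(D[0]-D[1]),np.degrees(np.arctan2(*(D[0]-D[1])[1::-1])))
print("pins top",onz("top",183,174,170),onz("top",189.6,183,60))
print("pins scene",onz("scene",313,258.6,170),onz("scene",312,291,60))
T=cloud("top",np.load("pics/top0.npy"));S=cloud("scene",np.load("pics/scene0.npy"))
# lid & door-top from depth clouds
for nm,Q in(("top",T),("scene",S)):
    m=(abs(Q[...,2]-214)<5)&(Q[...,0]>450)
    q=Q[m][:,:2].astype(np.float32);r=cv2.minAreaRect(q);print(nm,"lid n",len(q),r, Q[m][:,2].mean())
    m=(abs(Q[...,2]-200)<6)&(Q[...,0]>350)&(Q[...,1]<0)&(Q[...,1]>-300)
    q=Q[m][:,:2].astype(np.float32);r=cv2.minAreaRect(q);print(nm,"doortop n",len(q),r,q.mean(0),Q[m][:,2].mean())
E
```

```text
[[724.8 255.3 214. ]
 [727.1 105.4 214. ]
 [619.6 103.3 214. ]
 [616.3 251.4 214. ]] [150.  107.4 148.2 108.6] [671.9 178.9 214. ]
door [[ 639.1 -204.7  200. ]
 [ 493.3 -178.5  200. ]] 148.0819573285378 -10.19160322755554
pins top [599.1 260.7 170. ] [601.1 261.4  60. ]
pins scene [606.4 269.4 170. ] [604.6 269.1  60. ]
top lid n 1828 ((673.2031860351562, 180.1781768798828), (112.72061920166016, 149.04339599609375), 2.05881929397583) 214.65512102663402
top doortop n 254 ((566.6689453125, -189.8116912841797), (14.39464282989502, 149.51573181152344), 78.34089660644531) [ 565.2 -189.4] 200.2277104276958
scene lid n 2150 ((666.540283203125, -466.92474365234375), (1453.1650390625, 420.43560791015625), 89.70732116699219) 213.46307795682986
scene doortop n 183 ((568.6514282226562, -186.60946655273438), (24.104549407958984, 149.59054565429688), 76.85986328125) [ 570.1 -187.4] 198.04180829319307
```

Run:
```python
from h import *
np.set_printoptions(precision=3,suppress=True)
T=cloud("top",np.load("pics/top0.npy"));S=cloud("scene",np.load("pics/scene0.npy"))
def plane(Q,it=6,tol=6):
    m=np.ones(len(Q),bool)
    for _ in range(it):
        c=np.median(Q[m],0) if _==0 else Q[m].mean(0);n=np.linalg.svd(Q[m]-Q[m].mean(0),full_matrices=False)[2][2]
        r=(Q-Q[m].mean(0))@n;m=abs(r)<tol
    n=n*np.sign(n[1]+n[0]);return Q[m].mean(0),n,r[m].std(),m.sum()
def poly(pts,Q):
    m=np.zeros(Q.shape[:2],np.uint8);cv2.fillPoly(m,[np.array(pts,np.int32)],1);return Q[m>0]
# door frame outer face: top rail, scene
f=lambda x,y:(175+x/5,160+y/5)
for nm,pl in (("toprail",[f(85,100),f(303,38),f(303,68),f(130,115)]),("freestile",[f(280,80),f(302,60),f(312,240),f(294,245)]),("hingestile",[f(82,110),f(125,125),f(133,285),f(100,290)])):
    print(nm,plane(poly(pl,S)))
Q=np.vstack([poly([f(85,100),f(303,38),f(303,68),f(130,115)],S),poly([f(280,80),f(302,60),f(312,240),f(294,245)],S),poly([f(90,180),f(118,180),f(130,270),f(100,270)],S)])
c,n,s,k=plane(Q);print("face",c,n,s,k,"yaw of normal",np.degrees(np.arctan2(n[1],n[0])),"lean",np.degrees(np.arcsin(n[2])))
# cabinet back (+x) & side (+y), scene
g=lambda x,y:(240+(x-400)/5,225+y/5)
c,n,s,k=plane(poly([g(405,120),g(545,215),g(545,390),g(410,330)],S));print("back",c,n,s,k,np.degrees(np.arctan2(n[1],n[0])))
c,n,s,k=plane(poly([g(570,225),g(680,160),g(680,380),g(570,395)],S));print("side",c,n,s,k,np.degrees(np.arctan2(n[1],n[0]))-90)
for nm,Q,b in(("top",T,214),("scene",S,214)):
    m=(abs(Q[...,2]-b)<6)&(Q[...,0]>560)&(Q[...,0]<780)&(Q[...,1]>60)&(Q[...,1]<300)
    print(nm,cv2.minAreaRect(Q[m][:,:2].astype(np.float32)),Q[m].mean(0))
# lookalike extents, tray
for nm,Q in(("top",T),("scene",S)):
    m=(Q[...,2]>60)&(Q[...,2]<330)&(Q[...,0]>230)&(Q[...,0]<480)&(Q[...,1]<0)&(Q[...,1]>-320)
    if m.any():print("look",nm,m.sum(),np.percentile(Q[m],[2,98],axis=0))
print("tray",onz("top",125,249,20),onz("top",137,200,54), "blue tower",onz("top",423,162,150))
```

```text
toprail (array([ 563.194, -182.076,  187.887]), array([ 0.202,  0.975, -0.089]), np.float64(2.44363705746277), np.int64(268))
freestile (array([ 508.066, -170.38 ,  113.456]), array([ 0.053,  0.999, -0.007]), np.float64(2.2960445165191268), np.int64(169))
hingestile (array([ 631.24 , -196.265,  124.211]), array([ 0.215,  0.976, -0.006]), np.float64(2.4377048439187003), np.int64(282))
face [ 561.507 -181.696  147.442] [ 0.205  0.979 -0.001] 2.412951476108862 554 yaw of normal 78.17251928178473 lean -0.06769244075823483
back [728.94  193.606 134.13 ] [ 1.     0.026 -0.001] 1.1179990521085623 1115 1.4914338898164452
side [685.581 256.754 131.903] [-0.03   1.    -0.001] 1.1444610841762801 918 1.7350406565983008
top ((673.310546875, 180.47512817382812), (113.84722137451172, 149.2429962158203), 1.447566270828247) [672.172 180.569 214.75 ]
scene ((675.3300170898438, 181.73291015625), (113.16681671142578, 155.04150390625), 1.9636919498443604) [678.037 187.035 213.314]
look top 557 [[ 232.347 -279.661   73.666]
 [ 327.074 -172.864  253.834]]
look scene 613 [[ 234.026 -288.579   66.696]
 [ 327.905 -164.692  249.434]]
tray [400.776 466.402  20.   ] [549.939 425.646  54.   ] blue tower [ 632.464 -445.101  150.   ]
```

```bash
cat >> h.py <<'E'
from scipy.spatial.transform import Rotation as Ro
def Rt(yaw): # tool down, tool y at world angle yaw (deg)
    a=np.radians(yaw);y=np.array([np.cos(a),np.sin(a),0]);z=np.array([0,0,-1.]);return np.column_stack([np.cross(y,z),y,z])
def go(*tg,s=None):
    s=s or arm.read_state();R=Ro.from_quat(s["ee_rot"]).as_matrix();p=np.array(s["position"])
    a=np.degrees(np.arctan2(R[1,1],R[0,1]))
    print("t%.2f"%s["clock"],"pos",p.round(1),"yaw %.2f"%a,"tiltz",R[:,2].round(4),"F",np.round(s["contact_force"],1),"M",np.round(s["wrist_torque"],2),"w %.1f"%s["gripper_width"])
    for x,y,z,w in tg:
        print("  xyz",(R.T@(np.array([x,y,z])-p)/10).round(2),"ang",Ro.from_matrix(R.T@Rt(w)).as_rotvec().round(3))
E
python3 -c "
from h import *
go((570,-190.6,245,78.2),(570,-190.6,169,78.2))"
```

```text
t0.10 pos [ 282.2 -557.1  230.3] yaw 116.85 tiltz [-0.001   0.0017 -1.    ] F [-0.4  0.7  0.9] M [-0.01  0.02 -0.01] w 85.3
  xyz [-42.23  19.7   -1.43] ang [ 0.002 -0.001  0.675]
  xyz [-42.24  19.69   6.17] ang [ 0.002 -0.001  0.675]
```

{"name": "move_arm", "arguments": {
  "moves": [
    {"gripper": 1, "xyz": [-5.5, 2.5, -1.5], "angular": [0, 0, 0.08]},
    {"gripper": 1, "xyz": [-11, 5, -1.5], "angular": [0, 0, 0.18]},
    {"gripper": 1, "xyz": [-16.5, 7.5, -1.5], "angular": [0, 0, 0.28]},
    {"gripper": 1, "xyz": [-22, 10, -1.5], "angular": [0, 0, 0.38]},
    {"gripper": 1, "xyz": [-27.5, 12.7, -1.5], "angular": [0, 0, 0.48]},
    {"gripper": 1, "xyz": [-33, 15.3, -1.5], "angular": [0, 0, 0.58]},
    {"gripper": 1, "xyz": [-38.5, 18, -1.5], "angular": [0, 0, 0.675]},
    {"gripper": 1, "xyz": [-42.2, 19.7, -1.5], "angular": [0, 0, 0.675]},
    {"gripper": 1, "xyz": [-42.2, 19.7, -1.5], "angular": [0, 0, 0.675]},
    {"gripper": 1, "xyz": [-42.2, 19.7, -1.5], "angular": [0, 0, 0.675]}
  ]
}}

```text
clock: 1.35
position: [569.4, -191.2, 245.8]
ee_rot: [0.103, 0.995, 0.0, -0.001]
contact_force: [0.0, 0.0, -0.2]
gripper_width: 85.5
```

```bash
python3 -c "
from h import *
go((570,-190.6,245,78.2),(570,-190.6,169,78.2))
ps=[]
for n,(x,y) in (('scene',(160,80)),('top',(270,100))):
    p,d=arm.get_image(n); ps.append(cv2.resize(p[y:y+160,x:x+130],None,fx=3,fy=3,interpolation=cv2.INTER_CUBIC))
cv2.imwrite('pics/a.png',np.hstack(ps))"
```

```text
t1.35 pos [ 569.4 -191.2  245.8] yaw 78.19 tiltz [-1.3e-03  2.0e-04 -1.0e+00] F [ 0.   0.  -0.2] M [ 0.    0.02 -0.05] w 85.5
  xyz [-0.05  0.07  0.08] ang [-0.    -0.001 -0.   ]
  xyz [-0.06  0.07  7.68] ang [-0.    -0.001 -0.   ]
```

View pics/a.png

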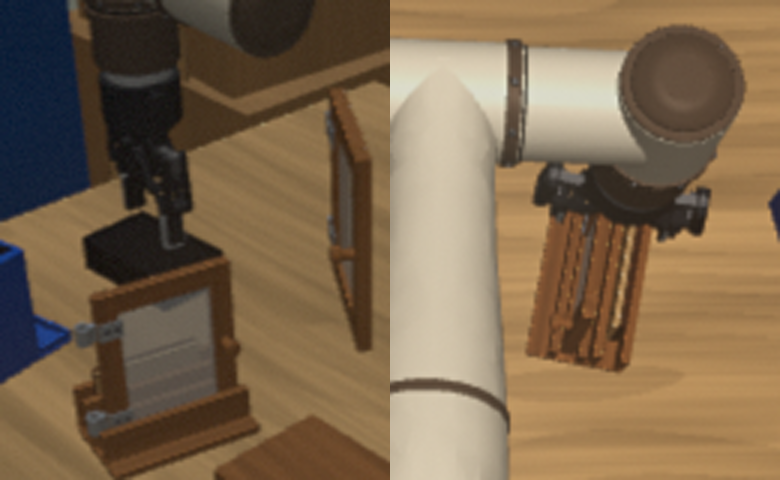

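The gripper stands over the door's top rail (scene crop (160,280)), its jaws square to the panel. Descending and gripping.

{"name": "move_arm", "arguments": {
  "moves": [
    {"gripper": 1, "xyz": [-0.05, 0.07, 2.5], "angular": [0, -0.001, 0]},
    {"gripper": 1, "xyz": [-0.05, 0.07, 5], "angular": [0, -0.001, 0]},
    {"gripper": 1, "xyz": [-0.05, 0.07, 7], "angular": [0, -0.001, 0]},
    {"gripper": 1, "xyz": [-0.05, 0.07, 7.7], "angular": [0, -0.001, 0]},
    {"gripper": 1, "xyz": [-0.05, 0.07, 7.7], "angular": [0, -0.001, 0]}
  ]
}}

```text
clock: 2.08
position: [570.2, -191.3, 169.4]
ee_rot: [0.103, 0.995, -0.0, 0.0]
contact_force: [0.5, 0.4, 0.5]
gripper_width: 85.3
```

{"name": "move_arm", "arguments": {
  "moves": [
    {"gripper": -1, "xyz": [0, 0, 0], "angular": [0, 0, 0]},
    {"gripper": -1, "xyz": [0, 0, 0], "angular": [0, 0, 0]},
    {"gripper": -1, "xyz": [0, 0, 0], "angular": [0, 0, 0]},
    {"gripper": -1, "xyz": [0, 0, 0], "angular": [0, 0, 0]},
    {"gripper": -1, "xyz": [0, 0, 0], "angular": [0, 0, 0]},
    {"gripper": -1, "xyz": [0, 0, 0], "angular": [0, 0, 0]},
    {"gripper": -1, "xyz": [0, 0, 0], "angular": [0, 0, 0]},
    {"gripper": -1, "xyz": [0, 0, 0], "angular": [0, 0, 0]}
  ]
}}

```text
clock: 3.08
position: [570.8, -190.7, 169.7]
ee_rot: [0.103, 0.995, -0.0, 0.001]
contact_force: [0.2, -0.3, 3.2]
gripper_width: 13.1
```

```bash
python3 -c "
from h import *
go((570,-190.6,254,78.2))"
```

```text
t3.08 pos [ 570.8 -190.7  169.7] yaw 78.19 tiltz [ 1.8e-03 -5.0e-04 -1.0e+00] F [ 0.2 -0.3  3.2] M [-0.14 -0.08 -0.08] w 13.1
  xyz [ 0.06 -0.01 -8.43] ang [-0.     0.002 -0.   ]
```

{"name": "move_arm", "arguments": {
  "moves": [
    {"gripper": -1, "xyz": [0, 0, -1.2], "angular": [0, 0, 0]},
    {"gripper": -1, "xyz": [0, 0, -3], "angular": [0, 0, 0]},
    {"gripper": -1, "xyz": [0, 0, -5], "angular": [0, 0, 0]},
    {"gripper": -1, "xyz": [0, 0, -7], "angular": [0, 0, 0]},
    {"gripper": -1, "xyz": [0, 0, -9], "angular": [0, 0, 0]},
    {"gripper": -1, "xyz": [0, 0, -9.5], "angular": [0, 0, 0]},
    {"gripper": -1, "xyz": [0, 0, -9.5], "angular": [0, 0, 0]}
  ]
}}

```text
clock: 3.95
position: [569.9, -190.2, 263.5]
ee_rot: [0.103, 0.995, 0.0, -0.0]
contact_force: [0.0, 0.5, -3.9]
gripper_width: 13.2
```

```bash
python3 -c "
from h import *
go((540,-100,265,80),(490,80,265,84),(440,270,265,86.6))"
```

```text
t3.95 pos [ 569.9 -190.2  263.5] yaw 78.18 tiltz [-5.e-04  8.e-04 -1.e+00] F [ 0.   0.5 -3.9] M [ 0.01  0.02 -0.  ] w 13.2
  xyz [ 4.77  8.21 -0.14] ang [ 0.001 -0.001 -0.032]
  xyz [13.35 24.81 -0.13] ang [ 0.001 -0.001 -0.102]
  xyz [22.14 42.38 -0.11] ang [ 0.001 -0.001 -0.147]
```

{"name": "move_arm", "arguments": {
  "moves": [
    {"gripper": -1, "xyz": [1.2, 2, -0.1], "angular": [0, 0, -0.01]},
    {"gripper": -1, "xyz": [3, 5, -0.1], "angular": [0, 0, -0.02]},
    {"gripper": -1, "xyz": [5, 9, -0.1], "angular": [0, 0, -0.035]},
    {"gripper": -1, "xyz": [7.2, 13, -0.1], "angular": [0, 0, -0.05]},
    {"gripper": -1, "xyz": [9.3, 17, -0.1], "angular": [0, 0, -0.07]},
    {"gripper": -1, "xyz": [11.4, 21, -0.1], "angular": [0, 0, -0.09]},
    {"gripper": -1, "xyz": [13.4, 25, -0.1], "angular": [0, 0, -0.1]},
    {"gripper": -1, "xyz": [15.4, 29, -0.1], "angular": [0, 0, -0.11]},
    {"gripper": -1, "xyz": [17.5, 33, -0.1], "angular": [0, 0, -0.12]},
    {"gripper": -1, "xyz": [19.3, 36.5, -0.1], "angular": [0, 0, -0.135]}
  ]
}}

```text
clock: 5.2
position: [454.8, 207.4, 263.8]
ee_rot: [0.035, 0.999, -0.001, -0.001]
contact_force: [1.1, 0.5, -4.2]
gripper_width: 13.4
```

```bash
python3 -c "
from h import *
go((440,270,265,86.6),(440,270,198,86.6))"
```

```text
t5.20 pos [454.8 207.4 263.8] yaw 85.97 tiltz [-0.0013 -0.0014 -1.    ] F [ 1.1  0.5 -4.2] M [ 0.03 -0.16  0.03] w 13.4
  xyz [ 1.92  6.14 -0.12] ang [-0.001 -0.001 -0.011]
  xyz [1.91 6.15 6.58] ang [-0.001 -0.001 -0.011]
```

{"name": "move_arm", "arguments": {
  "moves": [
    {"gripper": -1, "xyz": [0.8, 2.5, 0], "angular": [0, 0, -0.011]},
    {"gripper": -1, "xyz": [1.6, 5, 0], "angular": [0, 0, -0.011]},
    {"gripper": -1, "xyz": [1.9, 6.1, 1], "angular": [0, 0, -0.011]},
    {"gripper": -1, "xyz": [1.9, 6.1, 3], "angular": [0, 0, -0.011]},
    {"gripper": -1, "xyz": [1.9, 6.1, 5], "angular": [0, 0, -0.011]},
    {"gripper": -1, "xyz": [1.9, 6.1, 6.5], "angular": [0, 0, -0.011]},
    {"gripper": -1, "xyz": [1.9, 6.1, 6.5], "angular": [0, 0, -0.011]},
    {"gripper": -1, "xyz": [1.9, 6.1, 6.5], "angular": [0, 0, -0.011]}
  ]
}}

```text
clock: 6.2
position: [442.2, 268.6, 200.6]
ee_rot: [0.03, 1.0, 0.0, 0.001]
contact_force: [1.0, -0.1, -3.6]
gripper_width: 13.2
```

```bash
python3 -c "
from h import *
go((500,270,198,86.6))
p,d=arm.get_image('scene');np.save('pics/s1.npy',d);cv2.imwrite('pics/s1.png',p)
q,d=arm.get_image('top');np.save('pics/t1.npy',d);cv2.imwrite('pics/t1.png',q)
f=lambda p,x,y:cv2.resize(p[y:y+100,x:x+65],None,fx=6,fy=6,interpolation=cv2.INTER_CUBIC)
cv2.imwrite('pics/b.png',np.hstack([f(p,280,220),f(q,150,150)]))
for h in(30,50,140,160):
  X=np.array([440+84*.998,270-84*.059,h+38.5]);print(h,proj('scene',X),proj('top',X))"
```

```text
t6.20 pos [442.2 268.6 200.6] yaw 86.55 tiltz [ 2.e-03  3.e-04 -1.e+00] F [ 1.  -0.1 -3.6] M [-0.   -0.07  0.03] w 13.2
  xyz [-5.76  0.49  0.27] ang [ 0.     0.002 -0.001]
30 [332.37638125 272.97698125] [187.35638062 206.57550019]
50 [332.79742516 267.28941732] [186.13626198 205.2257083 ]
140 [334.78819784 240.39757413] [180.20113998 198.65980618]
160 [335.25323312 234.11576396] [178.77383084 197.08080374]
```

View pics/b.png

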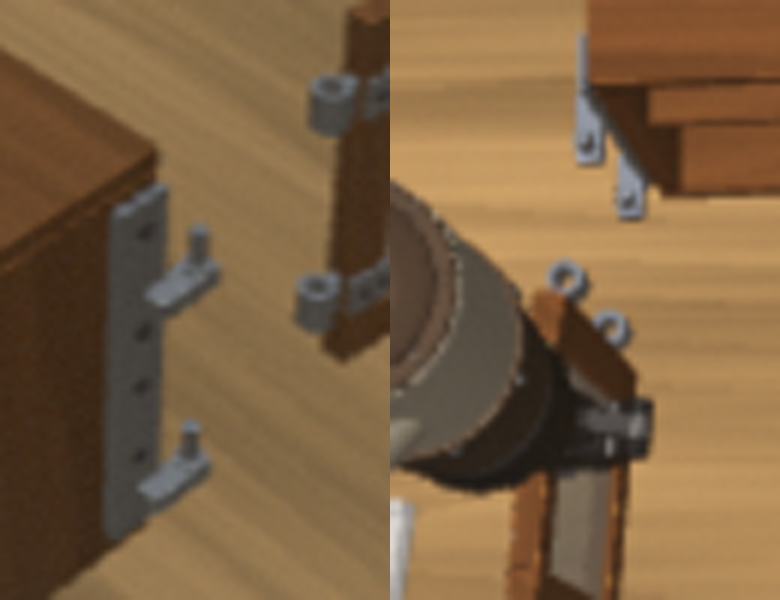

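```bash
python3 -c "
from h import *
np.set_printoptions(precision=1,suppress=True)
s=arm.read_state();zb=s['position'][2]-159.5
M={'scene':[(335.33,234.5),(333.17,268),(313.2,258.3),(311.7,291.2)],'top':[(179.67,196.67),(186.83,204.83),(182.67,174.17),(189.83,183.33)]}
Z=[zb+160,zb+50,170,60]
for n in M:
  P=np.array([onz(n,*m,z) for m,z in zip(M[n],Z)]);print(n,P,'diff up',P[2]-P[0],'lo',P[3]-P[1])
# triangulate freely
for i in range(4):
  A=[];b=[]
  for n in M:
    o,d=ray(n,*M[n][i]);d=d/np.linalg.norm(d);Q=np.eye(3)-np.outer(d,d);A.append(Q);b.append(Q@o)
  x=np.linalg.lstsq(np.vstack(A),np.hstack(b),rcond=None)[0];print('tri',x,'z exp',Z[i])
a=np.radians(86.55-90);print('FK knuckle',s['position'][:2]+84*np.array([np.cos(a),np.sin(a)]))
"
```

```text
scene [[527.8 268.7 201.5]
 [527.8 269.7  91.5]
 [605.3 269.  170. ]
 [605.7 269.1  60. ]] diff up [ 77.5   0.3 -31.5] lo [ 77.9  -0.6 -31.5]
top [[524.3 261.9 201.5]
 [524.4 262.4  91.5]
 [598.6 261.6 170. ]
 [600.  260.7  60. ]] diff up [ 74.3  -0.3 -31.5] lo [ 75.6  -1.7 -31.5]
tri [524.4 264.  197.1] z exp 201.50020781483255
tri [524.4 264.7  86.3] z exp 91.50020781483255
tri [600.1 263.4 163.4] z exp 170
tri [601.1 263.1  52.7] z exp 60
FK knuckle [526.  263.7]
```

```bash
python3 -c "
from h import *
go((517.8,267.1,200.6,86.6))"
```

```text
t6.30 pos [442.2 268.8 201. ] yaw 86.55 tiltz [ 0.0024  0.0011 -1.    ] F [ 0.1 -0.5 -3.3] M [-0.01  0.03 -0.03] w 13.2
  xyz [-7.56  0.29  0.06] ang [ 0.001  0.002 -0.001]
```

{"name": "move_arm", "arguments": {
  "moves": [
    {"gripper": -1, "xyz": [-1, 0.2, 0], "angular": [0, 0.001, 0]},
    {"gripper": -1, "xyz": [-2.5, 0.3, 0], "angular": [0, 0.002, 0]},
    {"gripper": -1, "xyz": [-4, 0.3, 0], "angular": [0, 0.002, 0]},
    {"gripper": -1, "xyz": [-5.5, 0.3, 0], "angular": [0, 0.002, 0]},
    {"gripper": -1, "xyz": [-6.8, 0.3, 0], "angular": [0, 0.002, 0]},
    {"gripper": -1, "xyz": [-7.56, 0.3, 0], "angular": [0, 0.002, 0]},
    {"gripper": -1, "xyz": [-7.56, 0.3, 0.3], "angular": [0, 0.002, 0]},
    {"gripper": -1, "xyz": [-7.56, 0.3, 0.6], "angular": [0, 0.002, 0]},
    {"gripper": -1, "xyz": [-7.56, 0.3, 0.6], "angular": [0, 0.002, 0]},
    {"gripper": -1, "xyz": [-7.56, 0.3, 0.6], "angular": [0, 0.002, 0]}
  ]
}}

```text
clock: 7.55
position: [517.1, 267.0, 194.3]
ee_rot: [0.03, 1.0, -0.0, -0.0]
contact_force: [0.2, -0.1, -4.3]
gripper_width: 13.0
```

```bash
python3 -c "
from h import *
go((517.8,267.1,194.6,86.6))
p,d=arm.get_image('scene');np.save('pics/s2.npy',d);cv2.imwrite('pics/s2.png',p)
q,d=arm.get_image('top');np.save('pics/t2.npy',d);cv2.imwrite('pics/t2.png',q)
f=lambda p,x,y:cv2.resize(p[y:y+70,x:x+45],None,fx=8,fy=8,interpolation=cv2.INTER_CUBIC)
cv2.imwrite('pics/c.png',np.hstack([f(p,290,235),f(q,165,150)]))
go((517.8,267.1,194.6,86.6))"
```

```text
t7.55 pos [517.1 267.  194.3] yaw 86.58 tiltz [-9.e-04 -0.e+00 -1.e+00] F [ 0.2 -0.1 -4.3] M [0.01 0.01 0.03] w 13.0
  xyz [-0.07  0.02 -0.03] ang [-0.    -0.001 -0.   ]
t7.65 pos [517.2 267.  194.4] yaw 86.57 tiltz [-6.e-04  2.e-04 -1.e+00] F [ 0.6 -0.8 -4. ] M [ 0.03 -0.02 -0.04] w 13.0
  xyz [-0.06  0.01 -0.02] ang [ 0.    -0.001 -0.001]
```

View pics/c.png

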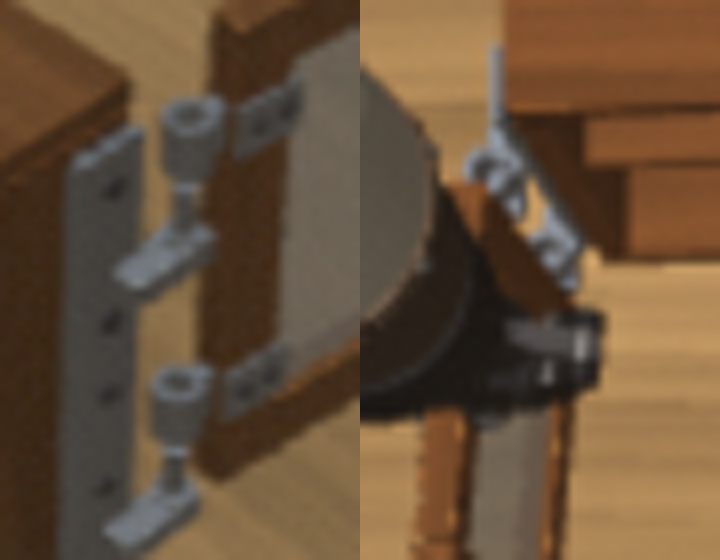

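```bash
python3 -c "
from h import *
q=cv2.imread('pics/t2.png');r=cv2.imread('pics/t1.png')
f=lambda p,x,y:cv2.resize(cv2.convertScaleAbs(p[y:y+28,x:x+25],alpha=1.5),None,fx=15,fy=15,interpolation=cv2.INTER_CUBIC)
cv2.imwrite('pics/d.png',np.hstack([f(q,175,162),f(r,175,162)]))
for X in ((601,263,195),(601,263,170),(601,263,85),(601,263,60)): print(proj('top',np.array(X)))"
```

```text
[180.48905513 170.96155226]
[182.21137013 173.37360733]
[187.62825004 180.95979958]
[189.10401505 183.02656814]
```

View pics/d.png

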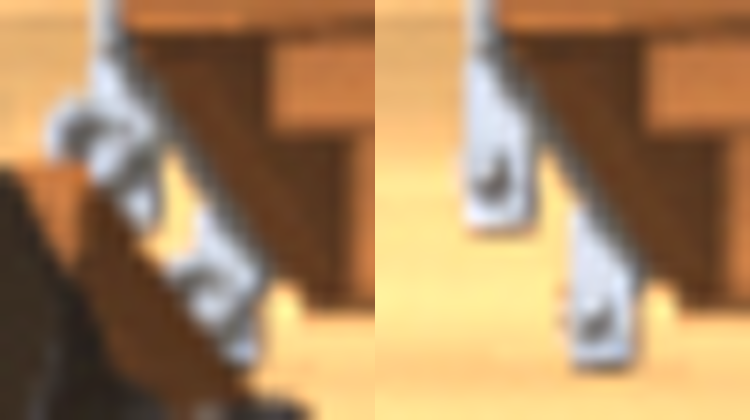

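{"name": "move_arm", "arguments": {
  "moves": [
    {"gripper": -1, "xyz": [0, 0, 0.15], "angular": [0, 0, 0]},
    {"gripper": -1, "xyz": [0, 0, 0.3], "angular": [0, 0, 0]},
    {"gripper": -1, "xyz": [0, 0, 0.4], "angular": [0, 0, 0]},
    {"gripper": -1, "xyz": [0, 0, 0.4], "angular": [0, 0, 0]}
  ]
}}

```text
clock: 8.15
position: [517.3, 266.9, 190.0]
ee_rot: [0.03, 1.0, -0.0, -0.001]
contact_force: [0.3, -0.8, -3.8]
gripper_width: 13.3
```

{"name": "move_arm", "arguments": {
  "moves": [
    {"gripper": -1, "xyz": [0, 0, 0.1], "angular": [0, 0, 0]},
    {"gripper": -1, "xyz": [0, 0, 0.15], "angular": [0, 0, 0]},
    {"gripper": -1, "xyz": [0, 0, 0.15], "angular": [0, 0, 0]}
  ]
}}

```text
clock: 8.52
position: [517.4, 267.0, 189.4]
ee_rot: [0.03, 1.0, 0.0, -0.0]
contact_force: [-3.0, -0.2, 1.3]
gripper_width: 13.3
```

```bash
python3 -c "
from h import *
go((517.8,267.1,194.6,86.6))"
```

```text
t8.53 pos [517.4 267.  189.4] yaw 86.56 tiltz [-4.e-04  2.e-04 -1.e+00] F [-3.  -0.2  1.3] M [-0.07  0.69 -0.02] w 13.3
  xyz [-0.04  0.02 -0.52] ang [ 0.    -0.    -0.001]
```

```bash
python3 -c "
from h import *
p=np.mean([arm.get_image('scene')[0].astype(float) for _ in range(3)],0).astype(np.uint8);cv2.imwrite('pics/s3.png',p)
f=lambda p,x,y:cv2.resize(cv2.convertScaleAbs(p[y:y+30,x:x+20],alpha=1.5),None,fx=19,fy=19,interpolation=cv2.INTER_CUBIC)
cv2.imwrite('pics/e.png',np.hstack([f(p,303,244),f(p,302,277)]))
go()"
```

```text
t8.68 pos [517.4 267.  189.3] yaw 86.57 tiltz [-4.e-04  3.e-04 -1.e+00] F [-3.3 -0.1  2.8] M [-0.1   0.77 -0.02] w 13.3
```

View pics/e.png

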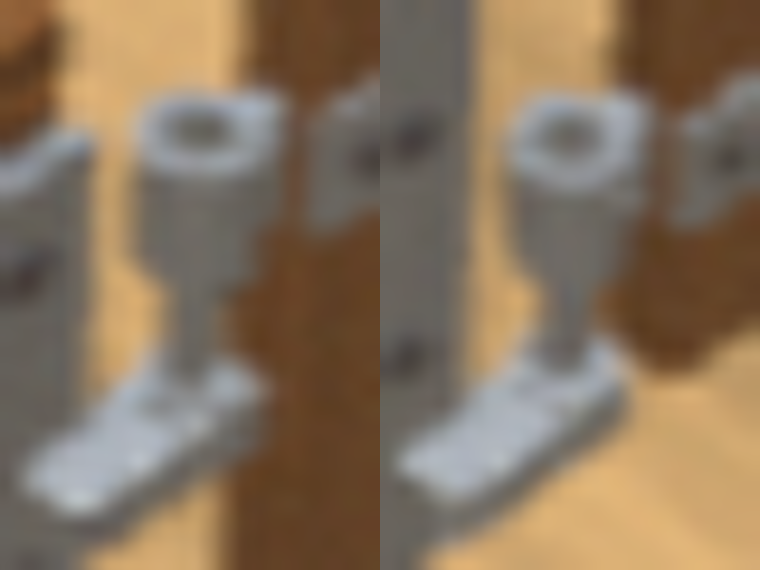

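{"name": "move_arm", "arguments": {
  "moves": [
    {"gripper": -1, "xyz": [0, 0, -0.1], "angular": [0, 0, 0]},
    {"gripper": -1, "xyz": [0, 0.13, -0.1], "angular": [0, 0, 0]},
    {"gripper": -1, "xyz": [0, 0.13, 0], "angular": [0, 0, 0]},
    {"gripper": -1, "xyz": [0, 0.13, 0.05], "angular": [0, 0, 0]},
    {"gripper": -1, "xyz": [0, 0.13, 0.05], "angular": [0, 0, 0]}
  ]
}}

```text
clock: 9.3
position: [517.4, 267.9, 189.0]
ee_rot: [0.03, 1.0, -0.0, -0.0]
contact_force: [-5.0, -3.1, 6.6]
gripper_width: 12.8
```

```bash
python3 -c "
from h import *
go()"
```

```text
t9.30 pos [517.4 267.9 189. ] yaw 86.54 tiltz [-6.e-04 -4.e-04 -1.e+00] F [-5.  -3.1  6.6] M [-0.81  0.77 -0.23] w 12.8
```

{"name": "move_arm", "arguments": {
  "moves": [
    {"gripper": -1, "xyz": [0, 0, -0.25], "angular": [0, 0, 0]},
    {"gripper": -1, "xyz": [-0.12, 0, -0.25], "angular": [0, 0, 0]},
    {"gripper": -1, "xyz": [-0.12, 0, -0.1], "angular": [0, 0, 0]},
    {"gripper": -1, "xyz": [-0.12, 0, 0], "angular": [0, 0, 0]},
    {"gripper": -1, "xyz": [-0.12, 0, 0], "angular": [0, 0, 0]}
  ]
}}

```text
clock: 9.93
position: [519.0, 268.5, 187.7]
ee_rot: [0.03, 1.0, 0.0, -0.0]
contact_force: [0.9, 2.0, -4.6]
gripper_width: 12.7
```

{"name": "move_arm", "arguments": {
  "moves": [
    {"gripper": -1, "xyz": [0, 0, -0.25], "angular": [0, 0, 0]},
    {"gripper": -1, "xyz": [0, 0.12, -0.25], "angular": [0, 0, 0]},
    {"gripper": -1, "xyz": [0, 0.12, -0.1], "angular": [0, 0, 0]},
    {"gripper": -1, "xyz": [0, 0.12, 0], "angular": [0, 0, 0]},
    {"gripper": -1, "xyz": [0, 0.12, 0], "angular": [0, 0, 0]}
  ]
}}

```text
clock: 10.55
position: [518.8, 269.4, 188.0]
ee_rot: [0.03, 1.0, 0.0, -0.0]
contact_force: [1.2, 0.2, -2.9]
gripper_width: 13.2
```

{"name": "move_arm", "arguments": {
  "moves": [
    {"gripper": -1, "xyz": [0, 0, -0.25], "angular": [0, 0, 0]},
    {"gripper": -1, "xyz": [0.12, 0, -0.25], "angular": [0, 0, 0]},
    {"gripper": -1, "xyz": [0.12, 0, -0.1], "angular": [0, 0, 0]},
    {"gripper": -1, "xyz": [0.12, 0, 0], "angular": [0, 0, 0]},
    {"gripper": -1, "xyz": [0.12, 0, 0], "angular": [0, 0, 0]}
  ]
}}

```text
clock: 11.18
position: [517.3, 269.4, 189.1]
ee_rot: [0.03, 1.0, 0.0, -0.0]
contact_force: [-4.4, -0.6, 3.4]
gripper_width: 13.3
```

```bash
python3 -c "
from h import *
go()"
```

```text
t11.18 pos [517.3 269.4 189.1] yaw 86.57 tiltz [-7.e-04  1.e-04 -1.e+00] F [-4.4 -0.6  3.4] M [-0.13  1.08 -0.02] w 13.3
```

The pin is found: at TCP ≈ (519, 268.5) it drops with no added load. Going back there, then lowering in short steps.

{"name": "move_arm", "arguments": {
  "moves": [
    {"gripper": -1, "xyz": [0, 0, -0.25], "angular": [0, 0, 0]},
    {"gripper": -1, "xyz": [-0.14, -0.07, -0.25], "angular": [0, 0, 0]},
    {"gripper": -1, "xyz": [-0.14, -0.07, -0.1], "angular": [0, 0, 0]},
    {"gripper": -1, "xyz": [-0.14, -0.07, 0], "angular": [0, 0, 0]},
    {"gripper": -1, "xyz": [-0.14, -0.07, 0.1], "angular": [0, 0, 0]},
    {"gripper": -1, "xyz": [-0.14, -0.07, 0.1], "angular": [0, 0, 0]}
  ]
}}

```text
clock: 11.92
position: [519.0, 268.8, 187.0]
ee_rot: [0.03, 1.0, 0.0, -0.0]
contact_force: [-0.1, 0.5, -4.6]
gripper_width: 13.1
```

```bash
python3 -c "
from h import *
go()"
```

```text
t11.93 pos [519.  268.8 187. ] yaw 86.55 tiltz [-6.e-04  2.e-04 -1.e+00] F [-0.1  0.5 -4.6] M [ 0.26 -0.48  0.09] w 13.1
```

{"name": "move_arm", "arguments": {
  "moves": [
    {"gripper": -1, "xyz": [0, 0, 0.1], "angular": [0, 0, 0]},
    {"gripper": -1, "xyz": [0, 0, 0.2], "angular": [0, 0, 0]},
    {"gripper": -1, "xyz": [0, 0, 0.3], "angular": [0, 0, 0]},
    {"gripper": -1, "xyz": [0, 0, 0.3], "angular": [0, 0, 0]}
  ]
}}

```text
clock: 12.42
position: [519.0, 268.7, 184.2]
ee_rot: [0.03, 1.0, 0.0, -0.0]
contact_force: [0.8, 1.2, -3.3]
gripper_width: 13.2
```

```bash
python3 -c "
from h import *
go()"
```

```text
t12.43 pos [519.  268.7 184.2] yaw 86.55 tiltz [-7.e-04  2.e-04 -1.e+00] F [ 0.8  1.2 -3.3] M [ 0.32 -0.52  0.08] w 13.2
```

{"name": "move_arm", "arguments": {
  "moves": [
    {"gripper": -1, "xyz": [0, 0, 0.1], "angular": [0, 0, 0]},
    {"gripper": -1, "xyz": [0, 0, 0.2], "angular": [0, 0, 0]},
    {"gripper": -1, "xyz": [0, 0, 0.3], "angular": [0, 0, 0]},
    {"gripper": -1, "xyz": [0, 0, 0.4], "angular": [0, 0, 0]},
    {"gripper": -1, "xyz": [0, 0, 0.4], "angular": [0, 0, 0]}
  ]
}}

```text
clock: 13.05
position: [518.9, 268.7, 180.1]
ee_rot: [0.03, 1.0, -0.0, -0.0]
contact_force: [1.0, 0.6, -4.1]
gripper_width: 13.1
```

```bash
python3 -c "
from h import *
go()"
```

```text
t13.05 pos [518.9 268.7 180.1] yaw 86.56 tiltz [-9.e-04 -0.e+00 -1.e+00] F [ 1.   0.6 -4.1] M [ 0.47 -0.66  0.1 ] w 13.1
```

{"name": "move_arm", "arguments": {
  "moves": [
    {"gripper": -1, "xyz": [-0.02, 0, 0.1], "angular": [0, 0, 0]},
    {"gripper": -1, "xyz": [-0.02, 0, 0.2], "angular": [0, 0, 0]},
    {"gripper": -1, "xyz": [-0.02, 0, 0.3], "angular": [0, 0, 0]},
    {"gripper": -1, "xyz": [-0.02, 0, 0.4], "angular": [0, 0, 0]},
    {"gripper": -1, "xyz": [-0.02, 0, 0.5], "angular": [0, 0, 0]},
    {"gripper": -1, "xyz": [-0.02, 0, 0.5], "angular": [0, 0, 0]}
  ]
}}

```text
clock: 13.8
position: [519.0, 268.6, 175.1]
ee_rot: [0.03, 1.0, -0.0, -0.001]
contact_force: [1.1, 1.5, -4.2]
gripper_width: 13.4
```

```bash
python3 -c "
from h import *
go()"
```

```text
t13.80 pos [519.  268.6 175.1] yaw 86.55 tiltz [-1.e-03 -1.e-04 -1.e+00] F [ 1.1  1.5 -4.2] M [ 0.52 -0.58  0.09] w 13.4
```

{"name": "move_arm", "arguments": {
  "moves": [
    {"gripper": -1, "xyz": [0, 0, 0.1], "angular": [0, 0, 0]},
    {"gripper": -1, "xyz": [0, 0, 0.2], "angular": [0, 0, 0]},
    {"gripper": -1, "xyz": [0, 0, 0.25], "angular": [0, 0, 0]},
    {"gripper": -1, "xyz": [0, 0, 0.25], "angular": [0, 0, 0]}
  ]
}}

```text
clock: 14.3
position: [519.0, 268.6, 172.6]
ee_rot: [0.03, 1.0, -0.0, -0.001]
contact_force: [0.4, 2.2, -3.6]
gripper_width: 13.5
```

{"name": "move_arm", "arguments": {
  "moves": [
    {"gripper": -1, "xyz": [0, 0, 0.05], "angular": [0, 0, 0]},
    {"gripper": -1, "xyz": [0, 0, 0.1], "angular": [0, 0, 0]},
    {"gripper": -1, "xyz": [0, 0, 0.1], "angular": [0, 0, 0]}
  ]
}}

```text
clock: 14.68
position: [519.0, 268.6, 171.6]
ee_rot: [0.03, 1.0, -0.0, -0.001]
contact_force: [0.7, 1.9, -2.5]
gripper_width: 13.0
```

```bash
python3 -c "
from h import *
go()"
```

```text
t14.68 pos [519.  268.6 171.6] yaw 86.55 tiltz [-1.e-03 -1.e-04 -1.e+00] F [ 0.7  1.9 -2.5] M [ 0.49 -0.49  0.08] w 13.0
```

{"name": "move_arm", "arguments": {
  "moves": [
    {"gripper": -1, "xyz": [0, 0, 0.05], "angular": [0, 0, 0]},
    {"gripper": -1, "xyz": [0, 0, 0.1], "angular": [0, 0, 0]},
    {"gripper": -1, "xyz": [0, 0, 0.1], "angular": [0, 0, 0]}
  ]
}}

```text
clock: 15.05
position: [519.0, 268.7, 171.4]
ee_rot: [0.03, 1.0, 0.0, -0.0]
contact_force: [-1.9, 0.9, 1.8]
gripper_width: 13.0
```

```bash
python3 -c "
from h import *
go()"
```

```text
t15.05 pos [519.  268.7 171.4] yaw 86.56 tiltz [-6.e-04  1.e-04 -1.e+00] F [-1.9  0.9  1.8] M [0.37 0.3  0.08] w 13.0
```

Both knuckles are seated: z has dropped 18 mm from tip contact, and the shoulders now carry the load. Releasing and raising.

{"name": "move_arm", "arguments": {
  "moves": [
    {"gripper": -0.4, "xyz": [0, 0, 0], "angular": [0, 0, 0]},
    {"gripper": 0, "xyz": [0, 0, 0], "angular": [0, 0, 0]},
    {"gripper": 0.3, "xyz": [0, 0, 0], "angular": [0, 0, 0]},
    {"gripper": 0.3, "xyz": [0, 0, 0], "angular": [0, 0, 0]},
    {"gripper": 0.3, "xyz": [0, 0, 0], "angular": [0, 0, 0]},
    {"gripper": 0.3, "xyz": [0, 0, 0], "angular": [0, 0, 0]}
  ]
}}

```text
clock: 15.8
position: [519.0, 268.6, 170.7]
ee_rot: [0.03, 1.0, -0.0, -0.001]
contact_force: [0.3, -0.4, 0.7]
gripper_width: 55.3
```

{"name": "move_arm", "arguments": {
  "moves": [
    {"gripper": 0.3, "xyz": [0, 0, -1], "angular": [0, 0, 0]},
    {"gripper": 0.3, "xyz": [0, 0, -3], "angular": [0, 0, 0]},
    {"gripper": 0.3, "xyz": [0, 0, -6], "angular": [0, 0, 0]},
    {"gripper": 0.3, "xyz": [0, 0, -9], "angular": [0, 0, 0]},
    {"gripper": 0.3, "xyz": [0, 0, -9], "angular": [0, 0, 0]}
  ]
}}

```text
clock: 16.42
position: [520.4, 269.4, 264.4]
ee_rot: [0.03, 1.0, 0.002, 0.002]
contact_force: [-0.1, -0.0, -0.5]
gripper_width: 56.0
```

```bash
cat >> h.py <<'E'
P=np.array([602.8,263.7]);CY=1.6
def push(a,rho=146,h=15,gap=0,z=165): # pusher pose for door angle a (deg)
    u=np.radians(CY-90-a);n=np.radians(180+CY-a)
    q=P+rho*np.array([np.cos(u),np.sin(u)])+(7+h+gap)*np.array([np.cos(n),np.sin(n)])
    return q[0],q[1],z,180+CY-a-0
E
python3 -c "
from h import *
print(arm.read_state()['joints'].round(2))
go(push(95,gap=40,z=262),push(95,gap=40))
S=[]
for i in range(2):
  for n in('scene','top'):
    if i==0:
      p,d=arm.get_image(n);cv2.imwrite('pics/r_'+n+'.png',p);S.append(p)
f=lambda p,x,y:cv2.resize(p[y:y+130,x:x+130],None,fx=3,fy=3,interpolation=cv2.INTER_CUBIC)
cv2.imwrite('pics/f.png',np.hstack([f(S[0],250,200),f(S[1],140,130)]))"
```

```text
[ 0.75  0.29 -0.04  0.   -1.23 -2.38]
t16.43 pos [520.4 269.4 264.4] yaw 86.57 tiltz [ 0.0049  0.0042 -1.    ] F [-0.1 -0.  -0.5] M [-0.01  0.03  0.02] w 56.0
  xyz [6.34 6.11 0.24] ang [ 0.004  0.005 -0.001]
  xyz [6.39 6.07 9.94] ang [ 0.004  0.005 -0.001]
```

View pics/f.png

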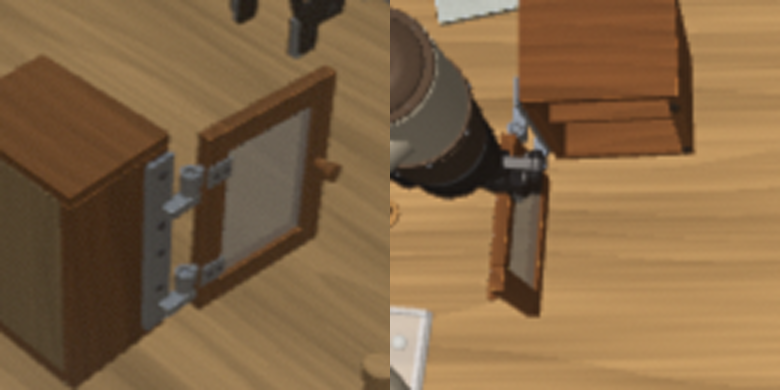

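The door is hung (scene crop: both knuckles sit on their arms at (188,182) and (185,280)) and stands open at about 95°. I'll move to its outer face with the fingers shut.

{"name": "move_arm", "arguments": {
  "moves": [
    {"gripper": -1, "xyz": [1.5, 2, 0], "angular": [0, 0, 0]},
    {"gripper": -1, "xyz": [4, 4.5, 0], "angular": [0, 0, 0]},
    {"gripper": -1, "xyz": [6.4, 6.1, 0], "angular": [0, 0, 0]},
    {"gripper": -1, "xyz": [6.4, 6.1, 0], "angular": [0, 0, 0]},
    {"gripper": -1, "xyz": [6.4, 6.1, 3], "angular": [0, 0, 0]},
    {"gripper": -1, "xyz": [6.4, 6.1, 6], "angular": [0, 0, 0]},
    {"gripper": -1, "xyz": [6.4, 6.1, 9], "angular": [0, 0, 0]},
    {"gripper": -1, "xyz": [6.4, 6.1, 9.8], "angular": [0, 0, 0]},
    {"gripper": -1, "xyz": [6.4, 6.1, 9.8], "angular": [0, 0, 0]},
    {"gripper": -1, "xyz": [6.4, 6.1, 9.8], "angular": [0, 0, 0]}
  ]
}}

```text
clock: 17.77
position: [459.5, 333.8, 164.0]
ee_rot: [0.03, 1.0, 0.001, 0.0]
contact_force: [-0.4, 0.2, -0.1]
gripper_width: -0.2
```

```bash
python3 -c "
from h import *
go(push(95,gap=10),push(95),push(90),push(85),push(80),push(75),push(70))"
```

```text
t17.77 pos [459.5 333.8 164. ] yaw 86.55 tiltz [ 8.0e-04  1.5e-03 -1.0e+00] F [-0.4  0.2 -0.1] M [ 0.03 -0.04  0.  ] w -0.2
  xyz [-0.12 -2.95 -0.11] ang [ 0.002  0.001 -0.001]
  xyz [-0.12 -3.95 -0.11] ang [ 0.002  0.001 -0.001]
  xyz [ 0.02 -5.23 -0.11] ang [ 0.002  0.001 -0.088]
  xyz [ 0.04 -6.51 -0.11] ang [ 0.001  0.001 -0.175]
  xyz [-0.05 -7.8  -0.11] ang [ 0.001  0.001 -0.263]
  xyz [-0.25 -9.07 -0.11] ang [ 0.001  0.001 -0.35 ]
  xyz [ -0.56 -10.32  -0.12] ang [ 0.001  0.001 -0.437]
```

{"name": "move_arm", "arguments": {
  "moves": [
    {"gripper": -1, "xyz": [-0.1, -2, 0], "angular": [0, 0, 0]},
    {"gripper": -1, "xyz": [-0.1, -3, 0], "angular": [0, 0, 0]},
    {"gripper": -1, "xyz": [-0.1, -3.5, 0], "angular": [0, 0, 0]},
    {"gripper": -1, "xyz": [-0.1, -3.8, 0], "angular": [0, 0, 0]},
    {"gripper": -1, "xyz": [-0.1, -4.1, 0], "angular": [0, 0, -0.01]},
    {"gripper": -1, "xyz": [-0.05, -4.6, 0], "angular": [0, 0, -0.04]},
    {"gripper": -1, "xyz": [0, -5.2, 0], "angular": [0, 0, -0.088]},
    {"gripper": -1, "xyz": [0, -5.9, 0], "angular": [0, 0, -0.13]},
    {"gripper": -1, "xyz": [0, -6.5, 0], "angular": [0, 0, -0.175]}
  ]
}}

```text
clock: 18.9
position: [454.7, 268.2, 162.6]
ee_rot: [-0.059, 0.998, -0.0, -0.001]
contact_force: [0.5, 0.2, 0.4]
gripper_width: -0.1
```

```bash
python3 -c "
from h import *
go(push(85),push(80),push(75),push(70),push(65),push(60),push(55))"
```

```text
t18.90 pos [454.7 268.2 162.6] yaw 96.73 tiltz [-1.2e-03 -2.0e-04 -1.0e+00] F [0.5 0.2 0.4] M [ 0.05 -0.01 -0.02] w -0.1
  xyz [-0.06  0.05 -0.24] ang [-0.    -0.001  0.002]
  xyz [ 0.08 -1.23 -0.24] ang [ 0.    -0.001 -0.085]
  xyz [ 0.11 -2.51 -0.24] ang [ 0.    -0.001 -0.172]
  xyz [ 0.02 -3.8  -0.24] ang [ 0.    -0.001 -0.26 ]
  xyz [-0.17 -5.07 -0.24] ang [ 0.    -0.001 -0.347]
  xyz [-0.48 -6.32 -0.24] ang [ 0.    -0.001 -0.434]
  xyz [-0.89 -7.54 -0.24] ang [ 0.    -0.001 -0.521]
```

{"name": "move_arm", "arguments": {
  "moves": [
    {"gripper": -1, "xyz": [0, -0.6, -0.2], "angular": [0, 0, -0.043]},
    {"gripper": -1, "xyz": [0.08, -1.23, -0.24], "angular": [0, 0, -0.085]},
    {"gripper": -1, "xyz": [0.1, -1.87, -0.24], "angular": [0, 0, -0.13]},
    {"gripper": -1, "xyz": [0.1, -2.5, -0.24], "angular": [0, 0, -0.172]},
    {"gripper": -1, "xyz": [0.06, -3.15, -0.24], "angular": [0, 0, -0.216]},
    {"gripper": -1, "xyz": [0.02, -3.8, -0.24], "angular": [0, 0, -0.26]},
    {"gripper": -1, "xyz": [-0.08, -4.43, -0.24], "angular": [0, 0, -0.304]},
    {"gripper": -1, "xyz": [-0.17, -5.07, -0.24], "angular": [0, 0, -0.347]}
  ]
}}

```text
clock: 19.9
position: [462.4, 218.1, 165.1]
ee_rot: [-0.23, 0.973, 0.0, -0.0]
contact_force: [-0.2, 0.5, -0.3]
gripper_width: 0.1
```

```bash
cat >> h.py <<'E'
def door(n='scene'):
    p,D=arm.get_image(n);Q=cloud(n,D).reshape(-1,3);L=(Q-[P[0],P[1],0])
    m=(L[:,2]>195)&(L[:,2]<209)&(np.hypot(L[:,0],L[:,1])<175)
    ca=np.radians(CY);xc=L[:,0]*np.cos(ca)+L[:,1]*np.sin(ca);yc=-L[:,0]*np.sin(ca)+L[:,1]*np.cos(ca)
    m&=(xc<11)&(yc<30)
    pts=np.column_stack([xc,yc])[m]
    if len(pts)<10: print(n,"few",len(pts));return p
    r=np.hypot(*pts.T);k=(r>25);ang=np.degrees(np.arctan2(-pts[k,0],-pts[k,1]))
    print(n,"door a: n",k.sum(),"med %.1f"%np.median(ang),"pct",np.percentile(ang,[10,90]).round(1),"far",np.median(ang[r[k]>r[k].max()-30]).round(1),"rmax",r.max().round());return p
E
python3 -c "
from h import *
door();door('top')
go(push(65),push(60),push(55),push(50),push(45),push(40))"
```

```text
scene door a: n 215 med 68.1 pct [62.7 76.1] far 71.7 rmax 155.0
top door a: n 31 med 63.0 pct [56.3 67. ] far 65.7 rmax 163.0
t20.00 pos [462.3 217.8 165.1] yaw 116.47 tiltz [-1.2e-03 -3.0e-04 -1.0e+00] F [ 0.4  0.5 -0.3] M [-0.01  0.03  0.01] w -0.2
  xyz [-0.02  0.01  0.01] ang [ 0.    -0.001 -0.002]
  xyz [ 0.12 -1.27  0.01] ang [ 0.    -0.001 -0.089]
  xyz [ 0.14 -2.56  0.  ] ang [ 0.    -0.001 -0.177]
  xyz [ 0.05 -3.84  0.  ] ang [ 0.    -0.001 -0.264]
  xyz [-0.16 -5.11  0.  ] ang [ 0.001 -0.001 -0.351]
  xyz [-0.47 -6.36  0.  ] ang [ 0.001 -0.001 -0.439]
```

{"name": "move_arm", "arguments": {
  "moves": [
    {"gripper": -1, "xyz": [0.05, -0.63, 0], "angular": [0, 0, -0.044]},
    {"gripper": -1, "xyz": [0.12, -1.27, 0], "angular": [0, 0, -0.089]},
    {"gripper": -1, "xyz": [0.13, -1.9, 0], "angular": [0, 0, -0.133]},
    {"gripper": -1, "xyz": [0.14, -2.56, 0], "angular": [0, 0, -0.177]},
    {"gripper": -1, "xyz": [0.1, -3.2, 0], "angular": [0, 0, -0.22]},
    {"gripper": -1, "xyz": [0.05, -3.84, 0], "angular": [0, 0, -0.264]},
    {"gripper": -1, "xyz": [-0.05, -4.47, 0], "angular": [0, 0, -0.308]},
    {"gripper": -1, "xyz": [-0.16, -5.11, 0], "angular": [0, 0, -0.351]},
    {"gripper": -1, "xyz": [-0.3, -5.73, 0], "angular": [0, 0, -0.395]},
    {"gripper": -1, "xyz": [-0.47, -6.36, 0], "angular": [0, 0, -0.439]}
  ]
}}

```text
clock: 21.25
position: [494.9, 163.4, 165.0]
ee_rot: [-0.436, 0.9, 0.0, -0.001]
contact_force: [-1.4, 0.3, -0.2]
gripper_width: 0.3
```

```bash
python3 -c "
from h import *
door()
go(push(40),push(35),push(30),push(25),push(20),push(15),push(10))"
```

```text
scene door a: n 213 med 41.6 pct [35.6 49.8] far 45.5 rmax 153.0
t21.30 pos [495.3 163.1 165. ] yaw 141.73 tiltz [-1.e-03 -3.e-04 -1.e+00] F [1.3 0.4 0.7] M [ 0.02 -0.04  0.01] w 0.2
  xyz [0.04 0.02 0.  ] ang [ 0.001 -0.001  0.002]
  xyz [ 0.18 -1.26  0.  ] ang [ 0.001 -0.001 -0.085]
  xyz [ 0.21 -2.55  0.  ] ang [ 0.001 -0.001 -0.172]
  xyz [ 0.12 -3.83 -0.  ] ang [ 0.001 -0.001 -0.26 ]
  xyz [-0.08 -5.1  -0.  ] ang [ 0.001 -0.001 -0.347]
  xyz [-0.38 -6.36 -0.  ] ang [ 0.001 -0.001 -0.434]
  xyz [-0.8  -7.57 -0.  ] ang [ 0.001 -0.001 -0.521]
```

Good, the door follows the fingers. On to 18°, slowing down.

{"name": "move_arm", "arguments": {
  "moves": [
    {"gripper": -1, "xyz": [0.1, -0.6, 0], "angular": [0, 0, -0.044]},
    {"gripper": -1, "xyz": [0.18, -1.26, 0], "angular": [0, 0, -0.085]},
    {"gripper": -1, "xyz": [0.2, -1.9, 0], "angular": [0, 0, -0.13]},
    {"gripper": -1, "xyz": [0.21, -2.55, 0], "angular": [0, 0, -0.172]},
    {"gripper": -1, "xyz": [0.16, -3.2, 0], "angular": [0, 0, -0.216]},
    {"gripper": -1, "xyz": [0.12, -3.83, 0], "angular": [0, 0, -0.26]},
    {"gripper": -1, "xyz": [0.04, -4.35, 0], "angular": [0, 0, -0.295]},
    {"gripper": -1, "xyz": [-0.04, -4.85, 0], "angular": [0, 0, -0.33]},
    {"gripper": -1, "xyz": [-0.12, -5.25, 0], "angular": [0, 0, -0.357]},
    {"gripper": -1, "xyz": [-0.2, -5.6, 0], "angular": [0, 0, -0.382]}
  ]
}}

```text
clock: 22.55
position: [540.1, 130.3, 165.0]
ee_rot: [-0.599, 0.801, 0.0, -0.001]
contact_force: [0.0, 0.5, -0.7]
gripper_width: -0.2
```

```bash
python3 -c "
from h import *
door()
go(push(16),push(14),push(12),push(10),push(8),push(6),push(4),push(2),push(0))"
```

```text
scene door a: n 238 med 18.1 pct [11.8 26.4] far 22.4 rmax 159.0
t22.60 pos [540.5 130.2 165. ] yaw 163.59 tiltz [-9.e-04 -1.e-04 -1.e+00] F [0.9 0.1 0.2] M [-0.01 -0.06  0.05] w -0.0
  xyz [ 0.1  -0.52 -0.  ] ang [ 0.001 -0.    -0.035]
  xyz [ 0.15 -1.03 -0.  ] ang [ 0.001 -0.    -0.07 ]
  xyz [ 0.18 -1.55 -0.  ] ang [ 0.001 -0.    -0.105]
  xyz [ 0.2  -2.06 -0.  ] ang [ 0.001 -0.    -0.14 ]
  xyz [ 0.19 -2.58 -0.  ] ang [ 0.001 -0.    -0.175]
  xyz [ 0.17 -3.09 -0.  ] ang [ 0.001 -0.    -0.21 ]
  xyz [ 0.13 -3.61 -0.  ] ang [ 0.001 -0.    -0.245]
  xyz [ 0.07 -4.12 -0.  ] ang [ 0.001 -0.    -0.279]
  xyz [-0.   -4.63 -0.  ] ang [ 0.001 -0.    -0.314]
```

{"name": "move_arm", "arguments": {
  "moves": [
    {"gripper": -1, "xyz": [0.07, -0.35, 0], "angular": [0, 0, -0.024]},
    {"gripper": -1, "xyz": [0.12, -0.7, 0], "angular": [0, 0, -0.048]},
    {"gripper": -1, "xyz": [0.15, -1.05, 0], "angular": [0, 0, -0.07]},
    {"gripper": -1, "xyz": [0.17, -1.4, 0], "angular": [0, 0, -0.095]},
    {"gripper": -1, "xyz": [0.19, -1.75, 0], "angular": [0, 0, -0.119]},
    {"gripper": -1, "xyz": [0.2, -2.1, 0], "angular": [0, 0, -0.143]},
    {"gripper": -1, "xyz": [0.19, -2.4, 0], "angular": [0, 0, -0.163]},
    {"gripper": -1, "xyz": [0.18, -2.7, 0], "angular": [0, 0, -0.183]},
    {"gripper": -1, "xyz": [0.17, -3, 0], "angular": [0, 0, -0.204]},
    {"gripper": -1, "xyz": [0.15, -3.25, 0], "angular": [0, 0, -0.22]}
  ]
}}

```text
clock: 23.85
position: [571.0, 119.5, 165.0]
ee_rot: [-0.683, 0.73, 0.0, -0.0]
contact_force: [0.1, -0.0, -0.1]
gripper_width: 0.3
```

```bash
python3 -c "
from h import *
door()
go(push(5),push(4),push(3),push(2),push(1),push(0))"
```

```text
scene door a: n 219 med 5.0 pct [ 0.5 12.2] far 8.6 rmax 162.0
t23.90 pos [571.3 119.5 165. ] yaw 176.18 tiltz [-7.e-04 -1.e-04 -1.e+00] F [-0.   0.4  0.2] M [ 0.03 -0.04  0.  ] w -0.3
  xyz [ 0.02 -0.09  0.  ] ang [ 0.001 -0.    -0.007]
  xyz [ 0.05 -0.35  0.  ] ang [ 0.001 -0.    -0.025]
  xyz [ 0.08 -0.6   0.  ] ang [ 0.001 -0.    -0.042]
  xyz [ 0.11 -0.86  0.  ] ang [ 0.001 -0.    -0.06 ]
  xyz [ 0.13 -1.12  0.  ] ang [ 0.001 -0.    -0.077]
  xyz [ 0.14 -1.37  0.  ] ang [ 0.001 -0.    -0.095]
```

{"name": "move_arm", "arguments": {
  "moves": [
    {"gripper": -1, "xyz": [0.02, -0.2, 0], "angular": [0, 0, -0.012]},
    {"gripper": -1, "xyz": [0.05, -0.4, 0], "angular": [0, 0, -0.028]},
    {"gripper": -1, "xyz": [0.08, -0.6, 0], "angular": [0, 0, -0.042]},
    {"gripper": -1, "xyz": [0.08, -0.6, 0], "angular": [0, 0, -0.042]}
  ]
}}

```text
clock: 24.4
position: [576.9, 118.4, 165.0]
ee_rot: [-0.698, 0.716, 0.0, -0.0]
contact_force: [1.2, -0.4, -0.0]
gripper_width: -0.2
```

{"name": "move_arm", "arguments": {
  "moves": [
    {"gripper": -1, "xyz": [0.02, -0.15, 0], "angular": [0, 0, -0.01]},
    {"gripper": -1, "xyz": [0.03, -0.3, 0], "angular": [0, 0, -0.02]},
    {"gripper": -1, "xyz": [0.03, -0.3, 0], "angular": [0, 0, -0.02]}
  ]
}}

```text
clock: 24.78
position: [579.8, 118.0, 165.0]
ee_rot: [-0.705, 0.709, 0.0, -0.0]
contact_force: [-0.5, 0.6, -0.6]
gripper_width: 0.1
```

```bash
python3 -c "
from h import *
door()
go(push(1),push(0),push(-1))"
```

```text
scene door a: n 176 med 2.8 pct [-1. 10.] far 5.6 rmax 160.0
t24.82 pos [579.8 118.  165. ] yaw 179.65 tiltz [-0.001 -0.    -1.   ] F [-0.4  0.1 -0.4] M [ 0.    0.03 -0.04] w -0.1
  xyz [ 0.05 -0.26  0.  ] ang [ 0.001 -0.    -0.017]
  xyz [ 0.08 -0.51  0.  ] ang [ 0.001 -0.    -0.034]
  xyz [ 0.11 -0.77  0.  ] ang [ 0.001 -0.    -0.051]
```

{"name": "move_arm", "arguments": {
  "moves": [
    {"gripper": -1, "xyz": [0.02, -0.1, 0], "angular": [0, 0, -0.007]},
    {"gripper": -1, "xyz": [0.04, -0.2, 0], "angular": [0, 0, -0.014]},
    {"gripper": -1, "xyz": [0.04, -0.2, 0], "angular": [0, 0, -0.014]}
  ]
}}

```text
clock: 25.2
position: [581.8, 117.6, 165.0]
ee_rot: [0.71, -0.704, -0.0, 0.0]
contact_force: [-1.2, 0.6, -0.6]
gripper_width: 0.0
```

{"name": "move_arm", "arguments": {
  "moves": [
    {"gripper": -1, "xyz": [0.01, -0.07, 0], "angular": [0, 0, -0.005]},
    {"gripper": -1, "xyz": [0.02, -0.15, 0], "angular": [0, 0, -0.01]},
    {"gripper": -1, "xyz": [0.02, -0.15, 0], "angular": [0, 0, -0.01]}
  ]
}}

```text
clock: 25.58
position: [583.3, 117.3, 165.0]
ee_rot: [0.713, -0.701, -0.0, 0.0]
contact_force: [-0.4, -0.1, 0.5]
gripper_width: -0.1
```

```bash
python3 -c "
from h import *
door()
go(push(0),push(-1))"
```

```text
scene door a: n 147 med 1.9 pct [-1.1  9.6] far 4.8 rmax 159.0
t25.62 pos [583.2 117.3 165. ] yaw -178.97 tiltz [-1.1e-03 -1.0e-04 -1.0e+00] F [-0.3 -0.2 -0.2] M [ 0.02  0.04 -0.01] w 0.1
  xyz [ 0.02 -0.16 -0.  ] ang [ 0.001 -0.    -0.01 ]
  xyz [ 0.06 -0.42 -0.  ] ang [ 0.001 -0.    -0.027]
```

{"name": "move_arm", "arguments": {
  "moves": [
    {"gripper": -1, "xyz": [0.01, -0.07, 0], "angular": [0, 0, -0.005]},
    {"gripper": -1, "xyz": [0.02, -0.15, 0], "angular": [0, 0, -0.01]},
    {"gripper": -1, "xyz": [0.02, -0.15, 0], "angular": [0, 0, -0.01]}
  ]
}}

```text
clock: 26.0
position: [584.8, 117.2, 165.0]
ee_rot: [0.717, -0.697, -0.0, 0.0]
contact_force: [0.2, 0.4, 0.4]
gripper_width: -0.1
```

{"name": "move_arm", "arguments": {
  "moves": [
    {"gripper": -1, "xyz": [0, -0.05, 0], "angular": [0, 0, 0]},
    {"gripper": -1, "xyz": [0, -0.1, 0], "angular": [0, 0, 0]},
    {"gripper": -1, "xyz": [0, -0.1, 0], "angular": [0, 0, 0]}
  ]
}}

```text
clock: 26.38
position: [585.8, 117.2, 165.0]
ee_rot: [0.717, -0.697, -0.0, 0.0]
contact_force: [-0.6, -0.3, -0.3]
gripper_width: -0.0
```

```bash
python3 -c "
from h import *
door()
go(push(0),push(-1))"
```

```text
scene door a: n 128 med 1.8 pct [-1.3  9.2] far 3.6 rmax 157.0
t26.43 pos [585.7 117.2 165. ] yaw -178.40 tiltz [-1.e-03 -1.e-04 -1.e+00] F [ 0.4  0.4 -0.7] M [-0.03  0.05  0.03] w 0.2
  xyz [0.   0.09 0.  ] ang [ 0.001 -0.     0.   ]
  xyz [ 0.04 -0.17 -0.  ] ang [ 0.001 -0.    -0.017]
```

{"name": "move_arm", "arguments": {
  "moves": [
    {"gripper": -1, "xyz": [0, -0.07, 0], "angular": [0, 0, 0]},
    {"gripper": -1, "xyz": [0, -0.15, 0], "angular": [0, 0, 0]},
    {"gripper": -1, "xyz": [0, -0.15, 0], "angular": [0, 0, 0]}
  ]
}}

```text
clock: 26.8
position: [587.0, 117.2, 165.0]
ee_rot: [0.717, -0.697, -0.001, 0.001]
contact_force: [-1.2, 0.3, -0.4]
gripper_width: -0.0
```

{"name": "move_arm", "arguments": {
  "moves": [
    {"gripper": -1, "xyz": [0, -0.05, 0], "angular": [0, 0, 0]},
    {"gripper": -1, "xyz": [0, -0.1, 0], "angular": [0, 0, 0]},
    {"gripper": -1, "xyz": [0, -0.1, 0], "angular": [0, 0, 0]}
  ]
}}

```text
clock: 27.18
position: [587.1, 117.2, 165.0]
ee_rot: [0.717, -0.697, -0.001, 0.001]
contact_force: [-4.4, 0.1, 2.2]
gripper_width: -0.3
```

```bash
python3 -c "
from h import *
door()
go(push(0),push(-1))"
```

```text
scene door a: n 110 med 1.4 pct [-1.9  7.4] far 4.7 rmax 157.0
t27.23 pos [587.  117.1 165. ] yaw -178.40 tiltz [-3.5e-03 -6.0e-04 -1.0e+00] F [-5.1  1.3  3. ] M [ 0.2   1.37 -0.05] w -0.0
  xyz [-0.01  0.22 -0.  ] ang [ 0.004 -0.    -0.   ]
  xyz [ 0.03 -0.04 -0.  ] ang [ 0.004 -0.    -0.017]
```

The door met its bumpers: the fingers stopped with about 5 N on them. Backing off slowly, then looking.

{"name": "move_arm", "arguments": {
  "moves": [
    {"gripper": -1, "xyz": [0, 0.1, 0], "angular": [0, 0, 0]},
    {"gripper": -1, "xyz": [0, 0.2, 0], "angular": [0, 0, 0]},
    {"gripper": -1, "xyz": [0, 0.5, 0], "angular": [0, 0, 0]},
    {"gripper": -1, "xyz": [0, 1.5, 0], "angular": [0, 0, 0]},
    {"gripper": -1, "xyz": [0, 3.5, 0], "angular": [0, 0, 0]},
    {"gripper": -1, "xyz": [0, 6, 0], "angular": [0, 0, 0]},
    {"gripper": -1, "xyz": [0, 9, -1], "angular": [0, 0, 0]},
    {"gripper": -1, "xyz": [0, 12, -5], "angular": [0, 0, 0]},
    {"gripper": -1, "xyz": [0, 14, -9], "angular": [0, 0, 0]},
    {"gripper": -1, "xyz": [0, 14, -9], "angular": [0, 0, 0]}
  ]
}}

```text
clock: 28.48
position: [448.6, 114.0, 259.0]
ee_rot: [0.717, -0.697, 0.001, -0.004]
contact_force: [0.9, 0.1, -0.4]
gripper_width: 0.0
```

```bash
python3 -c "
from h import *
a=door();b=door('top')
go()
f=lambda p,x,y,w,h,k:cv2.resize(p[y:y+h,x:x+w],None,fx=k,fy=k,interpolation=cv2.INTER_CUBIC)
cv2.imwrite('pics/g.png',np.hstack([f(a,225,210,100,130,4),f(b,165,115,100,130,4)]))"
```

```text
scene door a: n 145 med 1.8 pct [-1.   4.8] far 2.2 rmax 161.0
top door a: n 140 med 1.3 pct [-6.4  7.3] far 2.5 rmax 162.0
t28.57 pos [447.9 113.4 255.3] yaw -178.38 tiltz [-1.0e-04  1.1e-03 -1.0e+00] F [-1.   0.2  0. ] M [0.   0.02 0.  ] w 0.1
```

View pics/g.png

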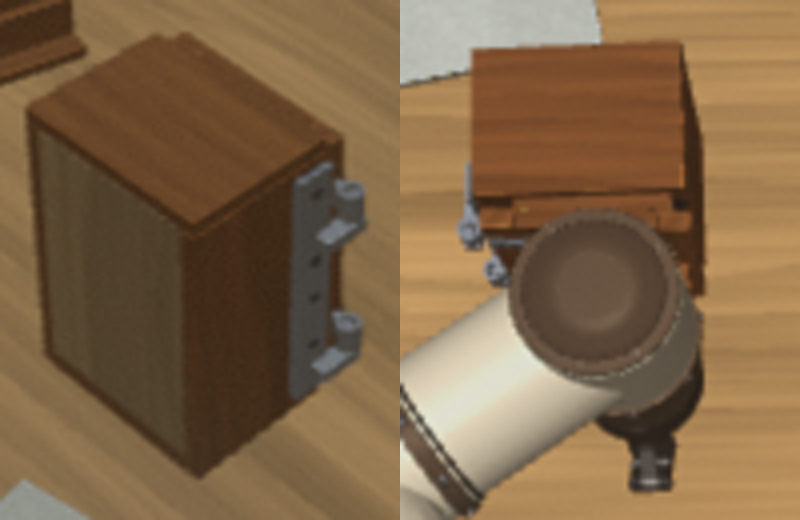

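```bash
python3 -c "
from h import *
for n in('scene','top'):
  D=np.median([arm.get_image(n)[1] for _ in range(5)],0);Q=cloud(n,D).reshape(-1,3)
  ca=np.radians(CY);L=Q-[P[0],P[1],0];x=L[:,0]*np.cos(ca)+L[:,1]*np.sin(ca);y=-L[:,0]*np.sin(ca)+L[:,1]*np.cos(ca)
  m=(abs(L[:,2]-202)<5)&(abs(x)<12)&(y<-18)&(y>-160)
  for lo,hi in((-60,-18),(-110,-60),(-160,-110)):
    k=m&(y>lo)&(y<=hi);print(n,lo,k.sum(),x[k].mean().round(2) if k.any() else '')
go()"
```

```text
scene -60 42 -1.21
scene -110 54 -3.19
scene -160 52 -4.2
top -60 77 -0.18
top -110 8 3.66
top -160 47 -4.68
t29.07 pos [448.4 113.3 254.7] yaw -178.41 tiltz [-1.7e-03 -6.0e-04 -1.0e+00] F [ 0.2 -0.6  1. ] M [0.02 0.   0.08] w -0.1
```

The depth fit hints at 1.7–2.6° still open, which is near its noise. I'll press once more, lightly, and let go more slowly.

```bash
python3 -c "
from h import *
go((450,113.5,165,181.6),(572,116.8,165,181.6),(586.5,117.2,165,181.6))"
```

```text
t29.07 pos [448.4 113.3 254.7] yaw -178.41 tiltz [-1.7e-03 -6.0e-04 -1.0e+00] F [ 0.2 -0.6  1. ] M [0.02 0.   0.08] w -0.1
  xyz [-0.02 -0.17  8.97] ang [ 0.002 -0.001 -0.   ]
  xyz [-1.000e-02 -1.238e+01  8.950e+00] ang [ 0.002 -0.001 -0.   ]
  xyz [-1.000e-02 -1.383e+01  8.950e+00] ang [ 0.002 -0.001 -0.   ]
```

{"name": "move_arm", "arguments": {
  "moves": [
    {"gripper": -1, "xyz": [0, -0.2, 4], "angular": [0, 0, 0]},
    {"gripper": -1, "xyz": [0, -0.2, 8], "angular": [0, 0, 0]},
    {"gripper": -1, "xyz": [0, -2, 9], "angular": [0, 0, 0]},
    {"gripper": -1, "xyz": [0, -6, 9], "angular": [0, 0, 0]},
    {"gripper": -1, "xyz": [0, -10, 9], "angular": [0, 0, 0]},
    {"gripper": -1, "xyz": [0, -11.5, 9], "angular": [0, 0, 0]},
    {"gripper": -1, "xyz": [0, -12, 9], "angular": [0, 0, 0]},
    {"gripper": -1, "xyz": [0, -12, 9], "angular": [0, 0, 0]}
  ]
}}

```text
clock: 30.08
position: [567.5, 116.6, 164.9]
ee_rot: [0.717, -0.697, -0.001, 0.001]
contact_force: [0.2, 0.4, 0.1]
gripper_width: -0.3
```

```bash
python3 -c "
from h import *
go((586.5,117.2,165,181.6))"
```

```text
t30.07 pos [567.5 116.6 164.9] yaw -178.40 tiltz [-1.9e-03 -2.0e-04 -1.0e+00] F [0.2 0.4 0.1] M [0.03 0.02 0.04] w -0.3
  xyz [-0.01 -1.9  -0.01] ang [ 0.002 -0.     0.   ]
```

{"name": "move_arm", "arguments": {
  "moves": [
    {"gripper": -1, "xyz": [0, -0.4, 0], "angular": [0, 0, 0]},
    {"gripper": -1, "xyz": [0, -0.8, 0], "angular": [0, 0, 0]},
    {"gripper": -1, "xyz": [0, -1.1, 0], "angular": [0, 0, 0]},
    {"gripper": -1, "xyz": [0, -1.3, 0], "angular": [0, 0, 0]},
    {"gripper": -1, "xyz": [0, -1.5, 0], "angular": [0, 0, 0]},
    {"gripper": -1, "xyz": [0, -1.65, 0], "angular": [0, 0, 0]},
    {"gripper": -1, "xyz": [0, -1.8, 0], "angular": [0, 0, 0]},
    {"gripper": -1, "xyz": [0, -1.9, 0], "angular": [0, 0, 0]},
    {"gripper": -1, "xyz": [0, -1.95, 0], "angular": [0, 0, 0]},
    {"gripper": -1, "xyz": [0, -1.95, 0], "angular": [0, 0, 0]}
  ]
}}

```text
clock: 31.32
position: [587.0, 117.2, 164.9]
ee_rot: [0.717, -0.697, -0.001, 0.001]
contact_force: [-3.1, 0.8, 1.4]
gripper_width: -0.1
```

```bash
python3 -c "
from h import *
go((586.5,117.2,165,181.6))"
```

```text
t31.32 pos [587.  117.2 164.9] yaw -178.40 tiltz [-2.5e-03 -4.0e-04 -1.0e+00] F [-3.1  0.8  1.4] M [0.05 0.92 0.03] w -0.1
  xyz [-0.    0.05 -0.01] ang [ 0.003 -0.     0.   ]
```

{"name": "move_arm", "arguments": {
  "moves": [
    {"gripper": -1, "xyz": [0, 0.015, 0], "angular": [0, 0, 0]},
    {"gripper": -1, "xyz": [0, 0.03, 0], "angular": [0, 0, 0]},
    {"gripper": -1, "xyz": [0, 0.045, 0], "angular": [0, 0, 0]},
    {"gripper": -1, "xyz": [0, 0.06, 0], "angular": [0, 0, 0]},
    {"gripper": -1, "xyz": [0, 0.07, 0], "angular": [0, 0, 0]},
    {"gripper": -1, "xyz": [0, 0.08, 0], "angular": [0, 0, 0]},
    {"gripper": -1, "xyz": [0, 0.09, 0], "angular": [0, 0, 0]},
    {"gripper": -1, "xyz": [0, 0.1, 0], "angular": [0, 0, 0]},
    {"gripper": -1, "xyz": [0, 0.12, 0], "angular": [0, 0, 0]},
    {"gripper": -1, "xyz": [0, 0.15, 0], "angular": [0, 0, 0]}
  ]
}}

```text
clock: 32.58
position: [586.8, 117.4, 165.2]
ee_rot: [0.717, -0.697, 0.0, -0.0]
contact_force: [-0.8, -0.9, 0.7]
gripper_width: -0.1
```

{"name": "move_arm", "arguments": {
  "moves": [
    {"gripper": -1, "xyz": [0, 0.1, 0], "angular": [0, 0, 0]},
    {"gripper": -1, "xyz": [0, 0.5, 0], "angular": [0, 0, 0]},
    {"gripper": -1, "xyz": [0, 2, 0], "angular": [0, 0, 0]},
    {"gripper": -1, "xyz": [0, 5, 0], "angular": [0, 0, 0]},
    {"gripper": -1, "xyz": [0, 9, 0], "angular": [0, 0, 0]},
    {"gripper": -1, "xyz": [0, 14, -1], "angular": [0, 0, 0]},
    {"gripper": -1, "xyz": [0, 18, -5], "angular": [0, 0, 0]},
    {"gripper": -1, "xyz": [0, 18, -9], "angular": [0, 0, 0]},
    {"gripper": -1, "xyz": [0, 18, -10], "angular": [0, 0, 0]},
    {"gripper": -1, "xyz": [0, 18, -10], "angular": [0, 0, 0]}
  ]
}}

```text
clock: 33.83
position: [405.9, 112.2, 265.4]
ee_rot: [0.717, -0.697, -0.0, -0.0]
contact_force: [-0.4, 0.2, -1.0]
gripper_width: 0.0
```

```bash
python3 -c "
from h import *
for n in('scene','top'):
  D=np.median([arm.get_image(n)[1] for _ in range(5)],0);Q=cloud(n,D).reshape(-1,3)
  ca=np.radians(CY);L=Q-[P[0],P[1],0];x=L[:,0]*np.cos(ca)+L[:,1]*np.sin(ca);y=-L[:,0]*np.sin(ca)+L[:,1]*np.cos(ca)
  m=(abs(L[:,2]-202)<5)&(abs(x)<12)&(y<-18)&(y>-160)
  for lo,hi in((-60,-18),(-110,-60),(-160,-110)):
    k=m&(y>lo)&(y<=hi);print(n,lo,k.sum(),x[k].mean().round(2) if k.any() else '',L[k,2].mean().round(1))
p,_=arm.get_image('scene');q,_=arm.get_image('top')
f=lambda p,x,y,w,h,k:cv2.resize(p[y:y+h,x:x+w],None,fx=k,fy=k,interpolation=cv2.INTER_CUBIC)
cv2.imwrite('pics/k.png',np.hstack([f(p,225,210,100,130,4),f(q,170,120,80,104,5)]))
go()"
```

```text
scene -60 36 -0.78 200.8
scene -110 43 -1.91 200.1
scene -160 40 -2.66 199.3
top -60 73 0.16 202.1
top -110 88 -1.23 201.4
top -160 89 -3.05 200.4
t34.42 pos [406.4 112.2 265. ] yaw -178.40 tiltz [-1.3e-03 -3.0e-04 -1.0e+00] F [ 0.4  0.1 -0.4] M [ 0.03 -0.01  0.01] w -0.1
```

View pics/k.png

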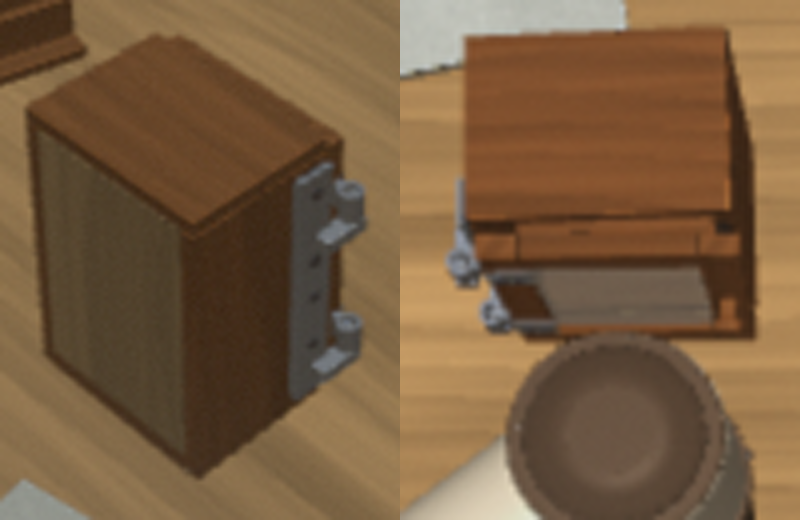

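```bash
python3 -c "
from h import *
arm.job_done();go()"
```

```text
the job is handed in; nothing more can be done
the job is handed in; nothing more can be done
```

The door is out of the rack, hung on both hinge pins and swung shut. I handed the job in at about 34 s of the 72 s allowed.

- **Hanging:** I felt for the pins with light contact, up to about 11 N at the pin tips. Both knuckles then went down together with almost no added load. They stopped 18 mm below first contact, which is the full pin length. A picture then showed both knuckles on their arms.
- **Closing:** I pushed the door slowly with shut fingers and met the bumpers at about 5 N. A depth check suggested it had come back about 2 mm, so I pressed again at about 3 N and let go more slowly. Both presses stopped at the same place.
- **Last checks:** The final picture shows the door shut along the cabinet front, with the arm clear and nothing else in view moved. Only the area around the cabinet was in that picture; I did not check the other bystanders again.
- **Disagreement:** The last depth fit still reads about 1–2° open. That is within what the pin offset, the door's droop and my cabinet-angle error could explain, so I left it, but I could not confirm contact with the bumpers to the millimetre.

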